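Pack culture flasks and a logger for transport

TASK

Pack the transport box: swing its lid up until it stands upright or leans back by itself, then unhook the orange temperature logger from its screw and put it in the box together with every culture flask: everything on the box floor and nothing on top of anything else, the flasks lying flat. When all is loaded, lower the lid gently by hand until it is fully shut, without letting it slam, and leave the other things on the bench where they are.

Things in the scene. Friction and masses are not known exactly. Their poses are not given: they have to be found in the camera images.
- box: White open-topped transport box, fixed, outside 240 (x) x 320 (y) x 74 (z) mm, walls and floor 8 mm, so inside 224 x 304 mm, 66 mm deep. Origin at the centre of its underside; x points away from the robot to the hinge edge, y along the hinge, z up.
- lid (a joint): Blue lid, 240 x 320 x 8 mm, 0.25 kg, hinged along the box's far (+x) top edge. 0 = shut, grows as it opens, 1.57 = upright, stop at 1.9 (leaning back). The hinge is stiff (0.44 N m of friction): the lid stays at any angle it is left at; moving it by the knob takes a few newtons. It may start slightly ajar.
- lid_handle (a point): Grip point of the round black knob on the lid's upper face, on its centre line, 222 mm from the hinge (18 mm in from the front edge) and 38 mm above the upper face (so on the far side when the lid stands open). Its head is 28 mm across and spans 30 to 46 mm above the face. Pinched on its two sides along the hinge direction, it turns between the pads as the lid swings. Axes turn with the lid.
- lid_hinge (a point): Point on the hinge line at the middle of the box's far top edge, 74.5 mm above the work surface, level with the underside of the shut lid. The knob's grip point is 222 mm from it along the lid and 46 mm above the lid's underside. Axes turn with the lid.
- screw_head (a point): Centre of the brass head (12 mm across, 4 mm thick) of a level screw, 155 mm above the work surface, on a fixed dark steel stand: base 90 x 80 x 12 mm, post 30 mm wide (y), 14 mm thick, 166 mm tall. Axes are the stand's; it may be turned. The screw points to -x; a 6 mm thick, 7 mm long shank joins head and post; the post's front face is 9 mm behind this point.
- logger_mid (a point): Centre of the orange temperature logger with a dark display, 27 (x) x 46 (y) x 60 (z) mm, 90 g; z up, x into its back, which faces the post as it hangs by a keyhole on the screw. To free it, raise it about 28 mm, then draw it off along the stand's -x by more than 15 mm. Its sides, 46 mm apart along y, can be gripped from above. It may stand or lie in the box.
- keyhole (a point): Middle of the wide opening (20 mm wide, 22 mm tall) of the keyhole in the logger's black 5 mm thick back plate, 11 mm below the logger's centre. A 9 mm wide slot runs on up from the opening; the screw's shank rests at its top end, 28 mm above this point, while the logger hangs. The head passes only through the wide opening. Axes are the logger's.
- flask1_mid (a point): Culture flask lying flat, pale pink with a blue screw cap: body 60 (x) x 42 (y) x 28 (z) mm, about 60 g; this point is the centre of the body, 14 mm above what it lies on. The cap, 22 mm across, ends 54 mm from this point along +x. Grip across the 42 mm. Between two and four flasks are present; the others are absent.
- flask2_mid (a point): Culture flask lying flat, pale pink with a blue screw cap: body 60 (x) x 42 (y) x 28 (z) mm, about 60 g; this point is the centre of the body, 14 mm above what it lies on. The cap, 22 mm across, ends 54 mm from this point along +x. Grip across the 42 mm. Between two and four flasks are present; the others are absent.
- flask3_mid (a point): Culture flask lying flat, pale pink with a blue screw cap: body 60 (x) x 42 (y) x 28 (z) mm, about 60 g; this point is the centre of the body, 14 mm above what it lies on. The cap, 22 mm across, ends 54 mm from this point along +x. Grip across the 42 mm. Between two and four flasks are present; the others are absent.
- flask4_mid (a point): Culture flask lying flat, pale pink with a blue screw cap: body 60 (x) x 42 (y) x 28 (z) mm, about 60 g; this point is the centre of the body, 14 mm above what it lies on. The cap, 22 mm across, ends 54 mm from this point along +x. Grip across the 42 mm. Between two and four flasks are present; the others are absent.
- medium: Bystander, to be left alone: small jar with a red cap, 44 mm across, 65 mm tall. Origin at the centre of its underside.
- marker: Bystander, to be left alone: black and green marker pen lying down, 120 mm long, 15 mm thick. Origin at the centre of its underside.
- dishes: Bystander, to be left alone: clear stack of small round dishes, 60 mm across, 30 mm tall. Origin at the centre of its underside.
- buffer: Bystander, to be left alone: bottle with an orange cap, 66 mm across, 150 mm tall. Origin at the centre of its underside.
- beaker: Bystander, to be left alone: white beaker, 84 mm across, 100 mm tall, with pipettes standing in it up to 170 mm. Origin at the centre of its underside.
Things that resemble listed ones, but are neither listed nor needed, are in the scene too. Leave any purple or yellow look-alike of the part that bears flask1_mid alone. What is shaped like the part that bears flask2_mid but purple is not meant.

How it is judged:
By the outcome, as a careful person would: the job done as asked, in the order asked, and still so for the second after the job is handed in, with the robot touching nothing.
Of flask1, flask2, flask3, flask4 only 2 to 4 are there at a start; the rules pass over those that are not, and their reading is None.
At some moment in a run one of flask1, flask2, flask3, flask4 may be knocked a few centimetres aside while the robot is not near it.
Once in a run the grip may slacken for a moment while it holds something.
It also fails if it takes over 210 s, if anything falls off the work surface, if the arm or the gripper's body presses on something with over 40 N, if the wrist force passes 120 N, or if a joint passes its speed limit or range.

ROBOT

A 7-joint arm with a two-finger parallel gripper is mounted at the origin on the work surface. World frame = base frame: x ahead of the robot, y to its left, z up, the work surface at z = 0. Lengths are in mm, angles in degrees, forces in N, time in s.
With the tool pointing down it reaches from about 425 to 925 mm from the base axis. Payload 6.8 kg.
Tool frame: the origin (TCP) lies on the centre line of the jaws, within the pads' length; the fingertips stand 14 mm ahead of it and the grasp point (between the pads) lies 5 mm behind it; z points along the fingers, x is the direction in which the jaws open and shut, and the axes are right-handed (so a half turn about z gives the same grasp; the last joint's range is limited). The gripper opens to 85 mm and grips with 20 to 120 N. Pads are 22 mm wide; open, the fingers measure 114 mm over their backs; the gripper's body (76 mm by 85 mm) begins 54 mm behind the grasp point. The pads swing forward as they close: fully open they stand 13 mm farther back than shut.
Start: joints at [-77.011, 27.33, 1.283, 89.118, -0.659, 63.558, -4.761], TCP at [221.789, 637.54, 245.308] pointing down, gripper open.
Joint ranges: [-169.35, 169.35], [-19.33, 120.38], [-80.79, 83.38], [13.8, 139.57], [-78.32, 258.32], [9.67, 109.79], [-169.56, 169.56]. Speed limits (degrees/s): [136.94, 136.94, 180, 180, 180, 180, 180].

INTERFACE

Orientations are given as a 3x3 rotation matrix whose columns are the frame's x, y, z axes.
In Python, from workcell import robot gives the robot as it stands.
- The arm moves only by the tool jog_arm, never from a script. Its argument "moves" is a list of rows, each a list of 7 numbers: the opening in per cent of the stroke, from 0 (shut) to 100 (fully open), then the shift along the tool's x, y, z in m, then the turn, a rotation vector about the tool's x, y, z in rad. A call has 1 to 5 rows; each row is the pose to reach, as a shift and turn from the pose commanded when the call began, along the tool's axes at that moment; what a row does not reach only later rows make up. A row lasts 1/12 s, in which the tool goes at most 41.7 mm and 7.16 degrees, less where a joint would pass 70% of its speed; a pose out of reach is approached as far as the arm can. A call with a gripper value outside its range is refused whole. The fingers move at their own pace and stop on an object; the grip force is fixed at half the most. Time passes only in rows, so rows that repeat a pose let the fingers close. It gives the time, the measured TCP pose, the force and the opening at its end, in the units of the state.
- robot.read_state(): the state, without advancing time (a new reading comes with each control period).
- robot.grab_frame(name): name is "scene" or "side" or "wrist"; returns the picture (420x560x3 uint8, red, green, blue); there is no depth.
- robot.camera_params(name): a dict with "fx", "fy", "cx", "cy" (pixels), "camera_from_world" (4x4, takes a point from world to camera coordinates). Camera axes: x right, y up, looking along -z (the intrinsics and any distortion apply to the point x, -y, -z); pixel columns grow to the right and rows downward; lengths in mm; the calibration is good to about 2 mm. A picture is of the moment at which its call begins: read the wrist's pose just before it. camera_params takes no time and is no camera call; for the wrist camera it gives the pose at the moment of the call.
- robot.sign_off(): hands the job in, once; it reports no verdict.
The state is a dict: "time_s": time; "q": joint angles; "qvel": joint speeds; "joint_efforts": joint torques, N m; "tcp_pos": TCP position; "orientation": TCP orientation; "ft_force": force on the tool from outside, world axes, zero at the start; "moment": the same for the moment, N m; "grip_width": finger opening in mm.
Only numpy, scipy, OpenCV 4.12 (cv2) and the standard library are available. Lean on these libraries where they do the work, as an engineer would, in place of code of your own. Each camera call takes 0.05 s, during which the arm holds its last target. There are 200 camera calls.

## Working session

There is one attempt and no reset: what is moved stays moved. The work goes in short steps, Python scripts to look and compute and a tool call to move; the robot and the scene stay as the last step left them, time stands still between calls to the robot, and variables do not carry over. Pictures are saved under pics/ and viewed, about 12 in all and at most 16, crops included, and the job is handed in when it is done.

Besides the shell and the picture viewer there is one more tool, called as a command line: name --pt "numbers of a row" for each row, then --argument value for the rest. jog_arm: Moves the arm, as the interface text tells. Its arguments: {"type":"object","properties":{"moves":{"type":"array"}},"required":["moves"]}

```bash
mkdir -p pics; ls; cat > h.py <<'E'
import numpy as np, cv2
from workcell import robot
def snap(n,f):
    im=robot.grab_frame(n); cv2.imwrite('pics/'+f+'.png',im[:,:,::-1]); return im
def ray(p,u,v):
    T=np.array(p['camera_from_world']);R=T[:3,:3];t=T[:3,3]
    d=R.T@np.array([(u-p['cx'])/p['fx'],-(v-p['cy'])/p['fy'],-1]); return -R.T@t,d
def onz(p,u,v,z):
    o,d=ray(p,u,v); return o+d*(z-o[2])/d[2]
def tri(rs):
    A=np.zeros((3,3));b=np.zeros(3)
    for o,d in rs:
        d=d/np.linalg.norm(d);M=np.eye(3)-np.outer(d,d);A+=M;b+=M@o
    return np.linalg.solve(A,b)
def proj(p,X):
    T=np.array(p['camera_from_world']);c=T[:3,:3]@np.array(X)+T[:3,3]
    return p['cx']+p['fx']*c[0]/-c[2], p['cy']-p['fy']*c[1]/-c[2]
E
python3 - <<'E'
from h import *
np.set_printoptions(precision=3,suppress=True)
print(robot.read_state())
for n in ['scene','side','wrist']:
    p=robot.camera_params(n);print(n,p)
    snap(n,n+'0')
a=cv2.imread('pics/scene0.png');b=cv2.imread('pics/side0.png')
E
```

```text
pics
{'time_s': 0.0, 'q': array([-77.01 ,  27.376,   1.281,  89.178,  -0.659,  63.557,  -4.761]), 'qvel': array([ 0.001, -0.065, -0.013,  0.074,  0.016,  0.085,  0.003]), 'joint_efforts': array([  0.   , -59.646,   1.608, -28.119,   0.013,   0.009,  -0.   ]), 'tcp_pos': array([221.642, 636.985, 244.335]), 'orientation': array([[ 0.329,  0.944, -0.   ],
       [ 0.944, -0.329, -0.002],
       [-0.002,  0.   , -1.   ]]), 'ft_force': array([-0.022,  0.138, -0.317]), 'moment': array([-0.023, -0.052, -0.039]), 'grip_width': 85.11496022253}
scene {'fx': 442.15348890743235, 'fy': 442.15348890743235, 'cx': 277.63954455990535, 'cy': 214.08706464483532, 'camera_from_world': array([[    0.565,     0.825,    -0.014,  -190.785],
       [   -0.596,     0.42 ,     0.684,   277.054],
       [    0.57 ,    -0.378,     0.729, -1474.894],
       [    0.   ,     0.   ,     0.   ,     1.   ]])}
side {'fx': 429.49633300626107, 'fy': 429.49633300626107, 'cx': 274.5222502114479, 'cy': 212.27546507146704, 'camera_from_world': array([[   0.993,   -0.12 ,   -0.004, -512.85 ],
       [   0.066,    0.517,    0.853,  -87.727],
       [  -0.1  ,   -0.847,    0.522, -957.247],
       [   0.   ,    0.   ,    0.   ,    1.   ]])}
wrist {'fx': 312.8392259728392, 'fy': 312.8392259728392, 'cx': 276.496386903893, 'cy': 209.31750805532033, 'camera_from_world': array([[   0.329,    0.944,   -0.002, -674.804],
       [  -0.899,    0.312,   -0.308,   41.786],
       [  -0.291,    0.103,    0.951, -379.412],
       [   0.   ,    0.   ,    0.   ,    1.   ]])}
```

View pics/scene0.png

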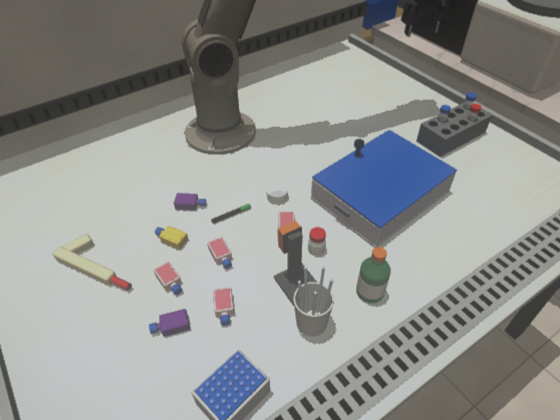

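View pics/side0.png

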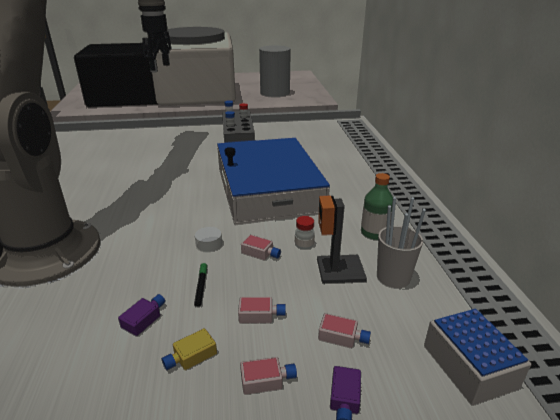

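The scene view shows four pink flasks, at (287,222), (220,250), (168,275) and (223,302). The box lid corners are around (315,180) to (453,178), with the knob at (359,145). The orange logger is at (290,236) and the stand base at (297,285). The side view agrees.

```bash
cat > m.py <<'E'
from h import *
np.set_printoptions(precision=1,suppress=True)
P={n:robot.camera_params(n) for n in ['scene','side']}
def masks(im):
    h=cv2.cvtColor(im,cv2.COLOR_BGR2HSV);H,S,V=cv2.split(h)
    pink=(((H>168)|(H<6))&(S>70)&(V>110)).astype(np.uint8)
    blue=((H>105)&(H<125)&(S>120)&(V>60)).astype(np.uint8)
    orange=((H>6)&(H<16)&(S>150)&(V>80)).astype(np.uint8)
    return dict(pink=pink,blue=blue,orange=orange)
def blobs(m,a=15):
    n,l,s,c=cv2.connectedComponentsWithStats(m)
    return [(c[i],s[i,4],(l==i).astype(np.uint8)) for i in range(1,n) if s[i,4]>=a]
E
python3 - <<'E'
from m import *
for n in P:
    im=cv2.imread(f'pics/{n}0.png');M=masks(im);p=P[n];print(n)
    for k in M:
        for c,a,m in blobs(M[k]):
            z={'pink':28,'blue':11 if a<1000 else 82,'orange':155}[k]
            print(k,a,c,onz(p,*c,z))
            if a>1000:
                q=cv2.approxPolyDP(cv2.convexHull(cv2.findContours(m,0,2)[0][0]),8,True)[:,0]
                for u in q: print('   ',u,onz(p,*u,82.5))
E
```

```text
scene
pink 49 [475.8 106.2] [418.4 762.3  28. ]
pink 151 [285.5 218.3] [469.6 -64.9  28. ]
pink 164 [317.3 233.1] [558.  -28.2  28. ]
pink 202 [218.8 247. ] [ 453.6 -256.4   28. ]
pink 233 [166.1 272.8] [ 450.4 -397.2   28. ]
pink 134 [119.  281.8] [ 410.6 -498.5   28. ]
pink 276 [222.5 298.7] [ 589.3 -322.7   28. ]
blue 515 [381.4   8.6] [-389.9 1097.5   11. ]
blue 36 [471.1  95. ] [348.6 832.5  11. ]
blue 34 [445.6 107.8] [350.7 696.   11. ]
blue 6936 [384.3 177. ] [539.7 209.9  82. ]
    [390 131] [400.1 366.8  82.5]
    [455 170] [630.  385.2  82.5]
    [379 226] [661.2  76.   82.5]
    [313 177] [429.7  53.6  82.5]
blue 18 [223.6 317.8] [ 623.3 -341.2   11. ]
blue 24 [152.5 326. ] [ 551.6 -479.7   11. ]
blue 1738 [229.8 386.5] [ 792.6 -416.2   82. ]
    [265 378] [ 816.2 -354.9   82.5]
    [224 419] [ 836.1 -453.1   82.5]
    [195 391] [ 763.9 -472.2   82.5]
    [238 352] [ 744.  -369.7   82.5]
side
pink 19 [243.3 104. ] [497.9 924.9  28. ]
pink 126 [304.8 220. ] [590.1  12.6  28. ]
pink 215 [256.4 241.6] [469.6 -60.5  28. ]
pink 380 [254.9 304. ] [ 450.6 -253.3   28. ]
pink 456
[... 254 characters left out ...]
233 195] [425.9  57.2  82.5]
    [218 144] [393.6 373.2  82.5]
    [295 138] [626.7 390.3  82.5]
blue 55 [274.5 251.5] [507.1 -78.6  11. ]
blue 69 [158.4 299. ] [ 272.2 -199.3   11. ]
blue 84 [280.6 308.8] [ 497.3 -253.5   11. ]
blue 2339 [480.4 341.7] [ 768.2 -429.2   82. ]
    [435 320] [ 720.9 -380.4   82.5]
    [475 309] [ 794.3 -365.6   82.5]
    [527 359] [ 816.  -466.9   82.5]
    [483 374] [ 741.9 -482.8   82.5]
blue 100 [364.6 336. ] [ 630.5 -335.6   11. ]
blue 121 [168.6 360.5] [ 303.8 -346.5   11. ]
blue 123 [290.6 370.2] [ 495.1 -388.9   11. ]
blue 164 [343.8 413.7] [ 558.6 -471.2   11. ]
orange 104 [382.4 178.2] [744.2 -40.5 155. ]
orange 424 [327.2 214.1] [ 594.9 -168.7  155. ]
```

```bash
python3 - <<'E'
import cv2
a=cv2.imread('pics/scene0.png');b=cv2.imread('pics/side0.png')
A=cv2.resize(a[100:340,140:460],None,fx=2.5,fy=2.5,interpolation=cv2.INTER_CUBIC)
cv2.imwrite('pics/c1.png',A)
B=cv2.resize(b[125:405,200:440],None,fx=2.1,fy=2.1,interpolation=cv2.INTER_CUBIC)
cv2.imwrite('pics/c2.png',B)
E
```

```text
(no output)
```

View pics/c1.png

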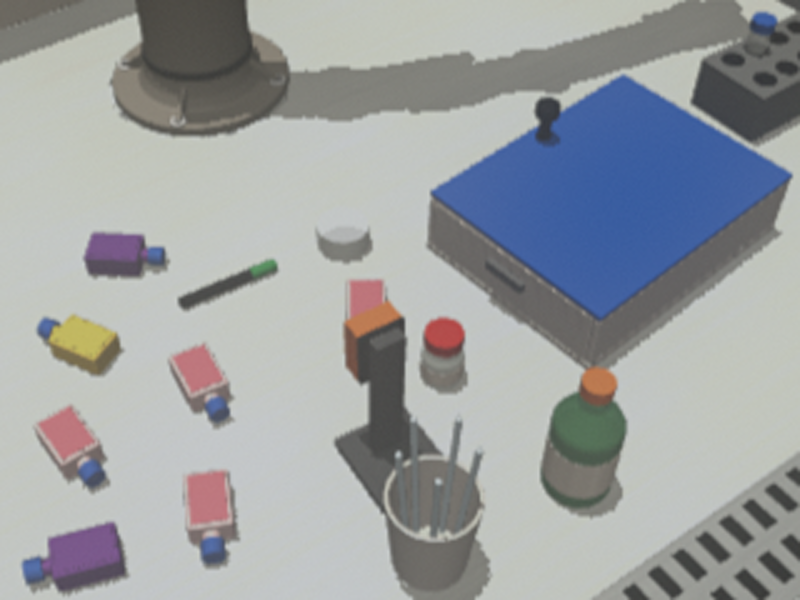

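View pics/c2.png

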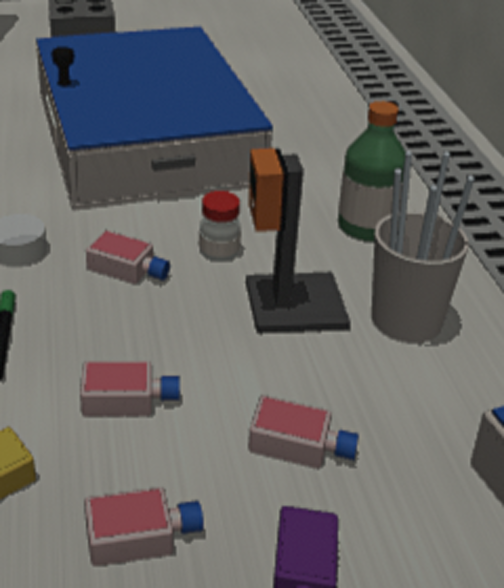

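The crops show the lid nearly shut, with the knob at scene (359,145) and side (230,152). All four flask caps point roughly to +x. The logger is on the robot side of the post.

```bash
cat >> m.py <<'E'
from scipy.spatial.transform import Rotation as Rn
def to(x,y,z,yaw,s=None):
    s=s or robot.read_state();R=np.array(s['orientation']);c,n=np.cos(np.radians(yaw)),np.sin(np.radians(yaw))
    G=np.array([[c,n,0],[n,-c,0],[0,0,-1.]])
    d=R.T@(np.array([x,y,z])-s['tcp_pos'])/1000; r=Rn.from_matrix(R.T@G).as_rotvec()
    return np.round(d,4),np.round(r,3)
E
python3 - <<'E'
from m import *
S,D=P['scene'],P['side']
print('knob',tri([ray(S,358.8,144.8),ray(D,230,151.7)]))
for u in [(317.6,258.3),(357,255),(366,279.8),(323.8,283)]: print('base',onz(D,*u,12))
for u in [(345,325),(383,305),(405,320),(370,340)]: print('logtop',onz(S,u[0]/2.5+140,u[1]/2.5+100,168))
for u in [(250,150),(280,150),(282,226),(257,230)]: print('side log',onz(D,u[0]/2.1+200,u[1]/2.1+125,168 if u[1]<200 else 108))
print('posttop',onz(S,(384)/2.5+140,339/2.5+100,166),onz(D,290/2.1+200,156/2.1+125,166))
print('pip',onz(S,457/2.5+140,420/2.5+100,170))
print('jar',onz(S,444/2.5+140,332/2.5+100,65),onz(D,221/2.1+200,203/2.1+125,65))
np.set_printoptions(precision=4,suppress=True)
print(to(426,214,200,95.8))
print(robot.read_state()['tcp_pos'])
E
```

```text
knob [428.  212.  122.4]
base [ 594.9 -115.3   12. ]
base [ 681.1 -114.5   12. ]
base [ 676.  -195.7   12. ]
base [ 590.8 -194.7   12. ]
logtop [ 593.7 -171.8  168. ]
logtop [ 593.7 -131.6  168. ]
logtop [ 618.8 -126.4  168. ]
logtop [ 619.8 -164.1  168. ]
side log [ 588.3 -123.9  168. ]
side log [ 615.5 -127.4  168. ]
side log [ 613.  -162.3  108. ]
side log [ 589.  -165.8  108. ]
posttop [ 624.4 -152.7  166. ] [ 622.8 -136.   166. ]
pip [ 728.6 -156.7  170. ]
jar [581.8 -48.3  65. ] [578.2 -51.2  65. ]
(array([-0.3324,  0.332 ,  0.0451]), array([-0.   ,  0.001, -0.436]))
[221.6298 637.1102 244.5238]
```

jog_arm --pt "60 -0.027 0.027 0 0 0 -0.087" --pt "60 -0.054 0.054 0 0 0 -0.174" --pt "60 -0.081 0.081 0 0 0 -0.261" --pt "60 -0.108 0.108 0 0 0 -0.349" --pt "60 -0.135 0.135 0 0 0 -0.436"

```text
time_s: 0.57
tcp_pos: [305.4, 463.7, 245.0]
orientation: [[-0.105, 0.994, -0.0], [0.994, 0.105, -0.001], [-0.001, -0.0, -1.0]]
ft_force: [0.0, -0.5, -0.2]
grip_width: 51.4
```

```bash
python3 - <<'E'
from m import *
np.set_printoptions(precision=4,suppress=True)
s=robot.read_state();print(s['tcp_pos'],to(428,212,200,95.8))
E
```

```text
[305.3739 463.7474 244.9888] (array([-0.2633,  0.0954,  0.0451]), array([-0.   ,  0.001,  0.004]))
```

jog_arm --pt "60 -0.038 0.014 0 0 0 0" --pt "60 -0.075 0.027 0 0 0 0" --pt "60 -0.113 0.041 0 0 0 0" --pt "60 -0.15 0.055 0 0 0 0" --pt "60 -0.188 0.068 0 0 0 0"

```text
time_s: 0.98
tcp_pos: [392.0, 283.6, 245.3]
orientation: [[-0.101, 0.995, 0.0], [0.995, 0.101, 0.0], [0.0, 0.0, -1.0]]
ft_force: [0.2, -0.2, -0.1]
grip_width: 51.3
```

jog_arm --pt "60 -0.038 0.014 0 0 0 0" --pt "60 -0.075 0.027 0.01 0 0 0.004" --pt "60 -0.075 0.027 0.02 0 0 0.004" --pt "60 -0.075 0.027 0.02 0 0 0.004"

```text
time_s: 1.32
tcp_pos: [425.8, 210.6, 223.7]
orientation: [[-0.092, 0.996, -0.002], [0.996, 0.092, -0.002], [-0.002, -0.003, -1.0]]
ft_force: [0.2, 1.3, -1.0]
grip_width: 51.4
```

```bash
python3 - <<'E'
from m import *
np.set_printoptions(precision=4,suppress=True)
s=robot.read_state();p=robot.camera_params('wrist');snap('wrist','w1');print(s['tcp_pos'],to(428,212,117,95.8));print(proj(p,[428,212,122]))
E
```

```text
[425.8435 210.6423 223.7101] (array([-0.0009,  0.0026,  0.1075]), array([-0.002,  0.001, -0.006]))
(np.float64(278.3831541967139), np.float64(215.4797136894652))
```

View pics/w1.png

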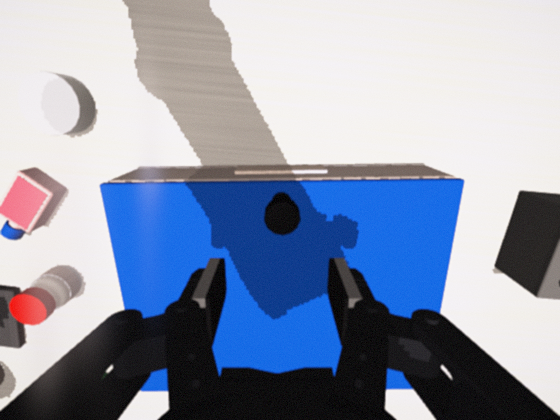

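The wrist view shows the knob at (282,213), against a predicted (278,215), so it agrees to about 2 mm. I'll descend and pinch.

jog_arm --pt "60 0 0.002 0.03 0 0 0" --pt "60 0 0.002 0.06 0 0 0" --pt "60 0 0.002 0.085 0 0 0" --pt "60 0 0.002 0.1 0 0 0" --pt "60 0 0.002 0.107 0 0 0"

```text
time_s: 1.78
tcp_pos: [426.3, 215.1, 116.5]
orientation: [[-0.1, 0.995, -0.003], [0.995, 0.1, -0.001], [-0.001, -0.003, -1.0]]
ft_force: [0.4, -0.3, -0.4]
grip_width: 51.0
```

jog_arm --pt "25 0 0 0 0 0 0" --pt "0 0 0 0 0 0 0" --pt "0 0 0 0 0 0 0" --pt "0 0 0 0 0 0 0" --pt "0 0 0 0 0 0 0"

```text
time_s: 2.2
tcp_pos: [428.1, 214.7, 119.2]
orientation: [[-0.098, 0.995, 0.001], [0.995, 0.098, 0.001], [0.001, 0.001, -1.0]]
ft_force: [-2.4, 1.9, 0.7]
grip_width: 25.7
```

```bash
python3 - <<'E'
from m import *
s=robot.read_state();print(s['tcp_pos'],s['ft_force'])
# arc displacement vs lid angle (tool y, tool z) mm
for a in range(0,105,5):
    t=np.radians(a);print(a,round(-222*np.cos(t)+46*np.sin(t)+222,1),round(-(222*np.sin(t)+46*np.cos(t)-46),1))
E
```

```text
[428.1 214.7 119.2] [-2.4  1.9  0.7]
0 0.0 -0.0
5 4.9 -19.2
10 11.4 -37.9
15 19.5 -55.9
20 29.1 -73.2
25 40.2 -89.5
30 52.7 -104.8
35 66.5 -119.0
40 81.5 -131.9
45 97.5 -143.5
50 114.5 -153.6
55 132.3 -162.2
60 150.8 -169.3
65 169.9 -174.6
70 189.3 -178.3
75 209.0 -180.3
80 228.8 -180.6
85 248.5 -179.2
90 268.0 -176.0
95 287.2 -171.1
100 305.9 -164.6
```

jog_arm --pt "0 0 0.005 -0.019 0 0 0" --pt "0 0 0.011 -0.038 0 0 0" --pt "0 0 0.0195 -0.056 0 0 0" --pt "0 0 0.029 -0.073 0 0 0" --pt "0 0 0.04 -0.0895 0 0 0"

```text
time_s: 2.62
tcp_pos: [469.4, 219.0, 209.3]
orientation: [[-0.098, 0.995, 0.004], [0.995, 0.098, 0.003], [0.002, 0.004, -1.0]]
ft_force: [9.7, 6.6, -14.9]
grip_width: 25.7
```

jog_arm --pt "0 0 0.0125 -0.0153 0 0 0" --pt "0 0 0.0263 -0.0295 0 0 0" --pt "0 0 0.0413 -0.0424 0 0 0" --pt "0 0 0.0573 -0.054 0 0 0" --pt "0 0 0.0743 -0.0641 0 0 0"

```text
time_s: 3.03
tcp_pos: [541.4, 226.6, 271.7]
orientation: [[-0.099, 0.995, -0.001], [0.995, 0.099, 0.002], [0.002, -0.001, -1.0]]
ft_force: [1.8, 6.4, -15.2]
grip_width: 25.7
```

jog_arm --pt "0 0 0.0178 -0.0086 0 0 0" --pt "0 0 0.0363 -0.0157 0 0 0" --pt "0 0 0.0554 -0.021 0 0 0" --pt "0 0 0.0748 -0.0247 0 0 0" --pt "0 0 0.0945 -0.0267 0 0 0"

```text
time_s: 3.45
tcp_pos: [634.5, 236.4, 298.3]
orientation: [[-0.099, 0.995, -0.004], [0.995, 0.099, 0.002], [0.003, -0.004, -1.0]]
ft_force: [-4.7, 5.0, -6.7]
grip_width: 25.4
```

jog_arm --pt "0 0 0.0198 -0.0003 0 0 0" --pt "0 0 0.0395 0.0011 0 0 0" --pt "0 0 0.059 0.0043 0 0 0" --pt "0 0 0.0782 0.0092 0 0 0" --pt "0 0 0.0969 0.0157 0 0 0"

```text
time_s: 3.87
tcp_pos: [731.3, 246.6, 283.0]
orientation: [[-0.1, 0.995, -0.003], [0.995, 0.1, 0.004], [0.004, -0.003, -1.0]]
ft_force: [-4.0, 5.8, -1.0]
grip_width: 25.3
```

```bash
python3 - <<'E'
from m import *
snap('side','s2');s=robot.read_state();print(s['tcp_pos'],s['ft_force'],s['grip_width'],s['q'],s['orientation'])
E
```

```text
[734.6 246.9 281.6] [2.9 5.3 2. ] 25.567516361804614 [-29.5  36.2  11.2  70.8  -7.1  73.5  77.2] [[-0.1  1.   0. ]
 [ 1.   0.1  0. ]
 [ 0.   0.  -1. ]]
```

View pics/s2.png

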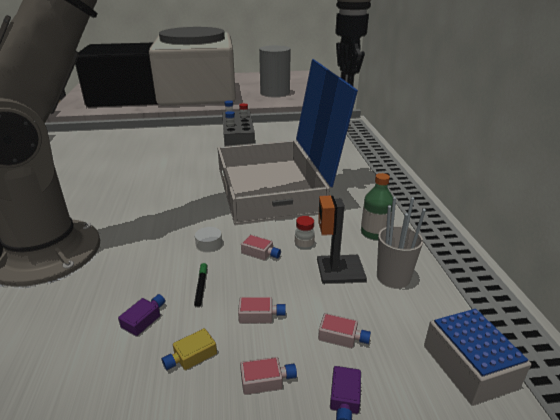

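The lid stands open and leans back about 100°. The box is empty and the logger is still hanging. I'll release the knob, rise and go to the logger.

jog_arm --pt "60 0 0 0 0 0 0" --pt "60 0 0 0 0 0 0" --pt "60 0 0 0 0 0 0" --pt "60 0 0 -0.02 0 0 0" --pt "60 0 0 -0.05 0 0 0"

```text
time_s: 4.33
tcp_pos: [730.5, 242.3, 330.3]
orientation: [[-0.096, 0.995, -0.006], [0.995, 0.096, -0.003], [-0.002, -0.006, -1.0]]
ft_force: [0.2, -0.5, -0.4]
grip_width: 51.2
```

jog_arm --pt "60 0 0 -0.035 0 0 0" --pt "60 0 0 -0.06 0 0 0" --pt "60 -0.03 -0.01 -0.06 0 0 0.02" --pt "60 -0.065 -0.025 -0.06 0 0 0.06" --pt "60 -0.1 -0.04 -0.06 0 0 0.1"

```text
time_s: 4.75
tcp_pos: [701.4, 139.0, 394.0]
orientation: [[0.004, 1.0, 0.002], [1.0, -0.004, 0.0], [0.0, 0.002, -1.0]]
ft_force: [1.2, -1.0, -0.4]
grip_width: 51.3
```

jog_arm --pt "65 -0.035 -0.01 0 0 0 0" --pt "65 -0.07 -0.02 0 0 0 0" --pt "65 -0.105 -0.03 0.02 0 0 0" --pt "65 -0.14 -0.04 0.04 0 0 0" --pt "65 -0.175 -0.05 0.06 0 0 0"

```text
time_s: 5.17
tcp_pos: [650.5, -37.0, 333.7]
orientation: [[0.003, 1.0, 0.002], [1.0, -0.003, 0.0], [0.0, 0.002, -1.0]]
ft_force: [0.1, 0.6, -0.0]
grip_width: 55.4
```

```bash
python3 - <<'E'
from m import *
np.set_printoptions(precision=4,suppress=True)
s=robot.read_state();print(s['tcp_pos'],s['ft_force'],to(604,-147,270,90))
E
```

```text
[650.4885 -37.0377 333.6829] [ 0.0987  0.5931 -0.0262] (array([-0.1101, -0.0463,  0.0636]), array([ 0.002, -0.   , -0.003]))
```

jog_arm --pt "65 -0.033 -0.014 0.02 0 0 0" --pt "65 -0.066 -0.028 0.04 0 0 0" --pt "65 -0.1 -0.042 0.055 0 0 0" --pt "65 -0.11 -0.046 0.063 0 0 -0.003" --pt "65 -0.11 -0.046 0.063 0 0 -0.003"

```text
time_s: 5.58
tcp_pos: [601.8, -150.0, 268.9]
orientation: [[0.008, 1.0, -0.003], [1.0, -0.008, -0.002], [-0.002, -0.003, -1.0]]
ft_force: [-0.7, 0.6, -0.2]
grip_width: 55.2
```

```bash
python3 - <<'E'
from m import *
np.set_printoptions(precision=4,suppress=True)
s=robot.read_state();p=robot.camera_params('wrist');im=snap('wrist','w2');print(s['tcp_pos'])
for c,a,m in blobs(masks(im[:,:,::-1].copy())['orange'],60):
    r=cv2.minAreaRect(cv2.findContours(m,0,2)[0][0]);print(a,c,r)
    for u in cv2.boxPoints(r): print(u,onz(p,*u,168))
E
```

```text
[ 601.8001 -150.0462  268.9357]
1928 [284.1006 205.1499] ((282.0137634277344, 202.26551818847656), (60.19007110595703, 43.39558029174805), 3.3664608001708984)
[250.6965 222.1586] [ 609.1043 -170.3532  168.    ]
[253.2448 178.8379] [ 574.6987 -167.3124  168.    ]
[313.331  182.3724] [ 577.7334 -122.3764  168.    ]
[310.7827 225.6931] [ 612.3923 -123.3971  168.    ]
```

View pics/w2.png

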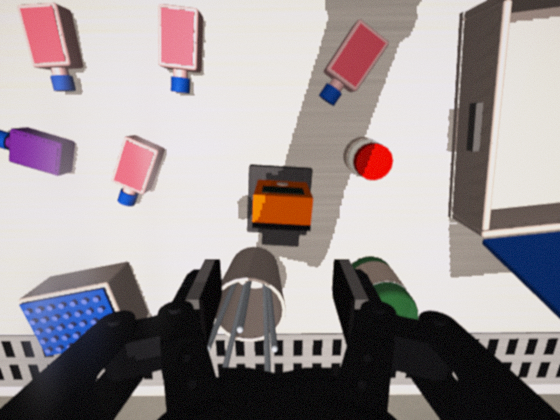

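The wrist view shows the logger at (282,205), in front of the post. Its top spans y −170 to −123 (46 mm wide, as it should be), its centre is about x 602, and it is turned about −2.5°.

jog_arm --pt "75 0.0034 0 0.03 0 0 0.035" --pt "75 0.0034 0 0.06 0 0 0.035" --pt "75 0.0034 0 0.09 0 0 0.035" --pt "75 0.0034 0 0.112 0 0 0.035" --pt "75 0.0034 0 0.124 0 0 0.035"

```text
time_s: 6.05
tcp_pos: [605.1, -138.8, 144.0]
orientation: [[0.032, 0.999, -0.002], [0.999, -0.032, 0.001], [0.001, -0.002, -1.0]]
ft_force: [-0.8, 0.9, -0.1]
grip_width: 64.0
```

jog_arm --pt "75 0 0 0 0 0 0" --pt "50 0 0 0 0 0 0" --pt "0 0 0 0 0 0 0" --pt "0 0 0 0 0 0 0" --pt "0 0 0 0 0 0 0"

```text
time_s: 6.47
tcp_pos: [605.9, -144.8, 148.5]
orientation: [[0.037, 0.999, 0.003], [0.999, -0.037, -0.004], [-0.004, 0.003, -1.0]]
ft_force: [-2.7, -6.6, -0.6]
grip_width: 45.5
```

jog_arm --pt "0 0 0 0 0 0 0" --pt "0 0 0 -0.007 0 0 0" --pt "0 0 0 -0.014 0 0 0" --pt "0 0 0 -0.021 0 0 0" --pt "0 0 0 -0.028 0 0 0"

```text
time_s: 6.88
tcp_pos: [606.0, -141.6, 176.0]
orientation: [[0.035, 0.999, 0.002], [0.999, -0.035, -0.0], [-0.0, 0.002, -1.0]]
ft_force: [-1.6, 0.3, -1.3]
grip_width: 45.2
```

jog_arm --pt "0 0 -0.006 0 0 0 0" --pt "0 0 -0.012 0 0 0 0" --pt "0 0 -0.018 0 0 0 0" --pt "0 0 -0.024 0 0 0 0" --pt "0 0 -0.03 0 0 0 0"

```text
time_s: 7.3
tcp_pos: [575.3, -139.6, 174.7]
orientation: [[0.034, 0.999, 0.001], [0.999, -0.034, 0.001], [0.001, 0.001, -1.0]]
ft_force: [0.8, 0.0, -1.8]
grip_width: 45.1
```

```bash
python3 - <<'E'
from m import *
snap('side','s3');s=robot.read_state();print(s['tcp_pos'],s['ft_force'],s['moment'])
im=cv2.imread('pics/s3.png');cv2.imwrite('pics/c3.png',cv2.resize(im[120:300,240:440],None,fx=3,fy=3))
np.set_printoptions(precision=4,suppress=True)
b=np.array([537,224]);
s=robot.read_state();print(s['tcp_pos'])
E
```

```text
[ 573.5 -139.7  174.2] [-0.9  0.3 -1.4] [ 0.   0.1 -0. ]
[ 573.5225 -139.7421  174.1977]
```

View pics/c3.png

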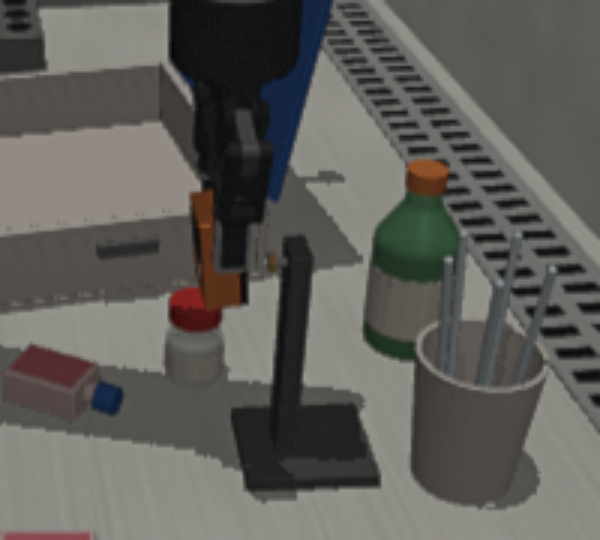

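The logger is clear of the screw and held upright. I'll carry it to the far right of the box, at about (589,128).

jog_arm --pt "0 0.025 0 0 0 0 -0.03" --pt "0 0.06 0 0 0 0 -0.06" --pt "0 0.097 0 0 0 0 -0.09" --pt "0 0.134 0 0 0 0 -0.12" --pt "0 0.171 0 0 0 0 -0.135"

```text
time_s: 7.77
tcp_pos: [580.6, 32.5, 174.1]
orientation: [[-0.101, 0.995, -0.0], [0.995, 0.101, 0.0], [0.0, -0.0, -1.0]]
ft_force: [0.5, -0.6, -0.3]
grip_width: 45.5
```

```bash
python3 - <<'E'
from m import *
np.set_printoptions(precision=4,suppress=True)
s=robot.read_state();print(s['tcp_pos'],s['grip_width'],to(589,128,60,95.8))
E
```

```text
[580.6161  32.4865 174.0841] 45.480776084940004 (array([0.0941, 0.018 , 0.1141]), array([-0., -0.,  0.]))
```

jog_arm --pt "0 0.03 0.006 0 0 0 0" --pt "0 0.06 0.012 0 0 0 0" --pt "0 0.09 0.018 0 0 0 0" --pt "0 0.094 0.018 0.02 0 0 0" --pt "0 0.094 0.018 0.05 0 0 0"

```text
time_s: 8.18
tcp_pos: [591.5, 131.0, 126.1]
orientation: [[-0.106, 0.994, 0.006], [0.994, 0.106, 0.004], [0.003, 0.006, -1.0]]
ft_force: [0.5, -0.5, -1.3]
grip_width: 45.1
```

jog_arm --pt "0 0 0 0.03 0 0 0" --pt "0 0 0 0.05 0 0 0" --pt "0 0 0 0.063 0 0 0" --pt "0 0 0 0.068 0 0 0" --pt "0 0 0 0.07 0 0 0"

```text
time_s: 8.6
tcp_pos: [589.5, 126.0, 53.5]
orientation: [[-0.1, 0.995, -0.001], [0.995, 0.1, -0.0], [-0.0, -0.001, -1.0]]
ft_force: [0.1, -0.7, -0.8]
grip_width: 45.7
```

jog_arm --pt "0 0 0 0.0 0 0 0" --pt "0 0 0 0.001 0 0 0" --pt "0 0 0 0.002 0 0 0" --pt "0 0 0 0.003 0 0 0" --pt "0 0 0 0.004 0 0 0"

```text
time_s: 9.02
tcp_pos: [590.2, 126.1, 50.5]
orientation: [[-0.1, 0.995, 0.001], [0.995, 0.1, 0.0], [0.0, 0.001, -1.0]]
ft_force: [0.1, 0.1, -1.4]
grip_width: 45.2
```

Not touching the floor yet; I'll lower in fine steps.

jog_arm --pt "0 0 0 0.001 0 0 0" --pt "0 0 0 0.002 0 0 0" --pt "0 0 0 0.002 0 0 0" --pt "0 0 0 0.002 0 0 0"

```text
time_s: 9.35
tcp_pos: [590.5, 126.1, 50.1]
orientation: [[-0.1, 0.995, 0.001], [0.995, 0.1, 0.001], [0.001, 0.001, -1.0]]
ft_force: [-4.1, 0.1, 16.6]
grip_width: 44.8
```

jog_arm --pt "0 0 0 0.001 0 0 0" --pt "0 0 0 0.002 0 0 0" --pt "0 0 0 0.002 0 0 0"

```text
time_s: 9.6
tcp_pos: [591.4, 126.3, 49.6]
orientation: [[-0.1, 0.995, 0.003], [0.995, 0.1, 0.001], [0.001, 0.003, -1.0]]
ft_force: [-7.6, -1.4, 28.5]
grip_width: 45.0
```

jog_arm --pt "0 0 0 -0.003 0 0 0" --pt "0 0 0 -0.0035 0 0 0" --pt "58 0 0 -0.0035 0 0 0" --pt "70 0 0 -0.0035 0 0 0" --pt "70 0 0 -0.0035 0 0 0"

```text
time_s: 10.02
tcp_pos: [589.6, 126.0, 49.0]
orientation: [[-0.1, 0.995, -0.001], [0.995, 0.1, -0.0], [-0.0, -0.001, -1.0]]
ft_force: [-0.0, -0.1, 0.6]
grip_width: 59.6
```

jog_arm --pt "70 0 0 0 0 0 0" --pt "70 0 0 -0.02 0 0 0" --pt "70 0 0 -0.05 0 0 0" --pt "70 0 0 -0.09 0 0 0" --pt "70 0 0 -0.13 0 0 0"

```text
time_s: 10.43
tcp_pos: [588.9, 125.7, 179.8]
orientation: [[-0.1, 0.995, -0.003], [0.995, 0.1, -0.001], [-0.001, -0.003, -1.0]]
ft_force: [0.9, 0.3, 0.5]
grip_width: 59.8
```

```bash
cat >> m.py <<'E'
def flasks(n,f):
    p=robot.camera_params(n);im=snap(n,f)[:,:,::-1].copy();M=masks(im)
    B=[onz(p,*c,14) for c,a,m in blobs(M['blue'],12) if a<1000]
    for c,a,m in blobs(M['pink'],60):
        X=onz(p,*c,28)
        q=[b for b in B if 36<np.hypot(*(b-X)[:2])<56]
        for b in q: print('flask',X[:2],'area',a,'capdist',np.hypot(*(b-X)[:2]),'yaw',np.degrees(np.arctan2(b[1]-X[1],b[0]-X[0])))
        if not q: print('pink',X[:2],a)
E
python3 - <<'E'
from m import *
flasks('side','s4')
im=cv2.imread('pics/s4.png');cv2.imwrite('pics/c4.png',cv2.resize(im[100:400,200:440],None,fx=2,fy=2))
s=robot.read_state();print(s['tcp_pos'])
E
```

```text
pink [590.   12.3] 128
flask [469.6 -60.5] area 215 capdist 43.21445878800951 yaw -31.221243429958587
flask [ 450.6 -253.3] area 380 capdist 46.37919155919368 yaw -4.19976551915325
flask [ 587.5 -319.5] area 458 capdist 45.80439311328086 yaw -24.354199711468723
flask [ 447.7 -394.4] area 646 capdist 47.03435174424822 yaw 3.2837875928693223
[593.8 126.6 188.8]
```

View pics/c4.png

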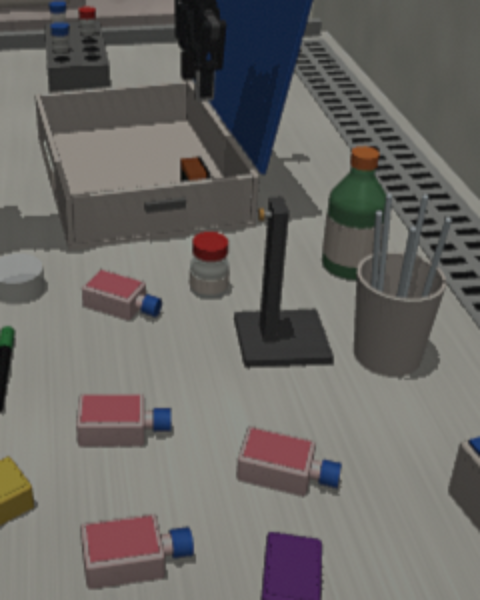

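The logger stands in the box and all four flasks are still where they were. Next is the nearest flask, A.

jog_arm --pt "70 -0.03 -0.023 0 0 0 0.1" --pt "70 -0.06 -0.046 0 0 0 0.2" --pt "70 -0.09 -0.07 0 0 0 0.3" --pt "70 -0.12 -0.094 0 0 0 0.42" --pt "70 -0.15 -0.118 0 0 0 0.53"

```text
time_s: 10.9
tcp_pos: [486.2, -36.4, 179.2]
orientation: [[0.422, 0.907, 0.0], [0.907, -0.422, 0.0], [0.0, 0.0, -1.0]]
ft_force: [1.4, -1.5, 0.1]
grip_width: 59.5
```

```bash
python3 - <<'E'
from m import *
np.set_printoptions(precision=4,suppress=True)
flasks('wrist','w5');s=robot.read_state();print(s['tcp_pos'],s['orientation'][:,0],to(470,-62,120,65))
E
```

```text
flask [471.2307 -61.6262] area 2107 capdist 49.300079938584304 yaw -34.78700200367619
flask [ 451.3861 -254.1176] area 1630 capdist 50.08792103684669 yaw -11.482922640535397
pink [603.7053 -51.8629] 1262
[481.2207 -43.787  178.7098] [ 0.4354  0.9002 -0.0042] (array([-0.021 , -0.002 ,  0.0588]), array([-0.003,  0.004, -0.014]))
```

```bash
cat >> m.py <<'E'
def rects(n,f,new=True):
    p=robot.camera_params(n);im=(snap(n,f) if new else 0)[:,:,::-1].copy();M=masks(im)
    B=[onz(p,*c,18)[:2] for c,a,m in blobs(M['blue'],12) if a<4000]
    for c,a,m in blobs(M['pink'],60):
        ct=cv2.findContours(m,0,2)[0][0][:,0]
        W=np.array([onz(p,*u,28)[:2] for u in ct],np.float32)
        r=cv2.minAreaRect(W);b=cv2.boxPoints(r);e=[b[1]-b[0],b[2]-b[1]];e=max(e,key=np.linalg.norm)
        q=[x for x in B if 30<np.hypot(*(x-r[0]))<58]
        if q and np.dot(e,q[0]-r[0])<0:e=-e
        print('flask' if q else 'pink',np.array(r[0]),'size',np.array(r[1]),'yaw',np.degrees(np.arctan2(e[1],e[0])),'cap yaw',[round(float(np.degrees(np.arctan2(*(x-r[0])[::-1]))),1) for x in q],[round(float(np.hypot(*(x-r[0]))),1) for x in q])
E
python3 - <<'E'
from m import *
rects('wrist','w6');print(robot.read_state()['tcp_pos']);rects('side','s6')
E
```

```text
flask [471.9 -61.6] size [37.  57.2] yaw -35.645313 cap yaw [-35.1] [46.8]
flask [ 452.3 -254.2] size [34.1 52. ] yaw -6.598985 cap yaw [-3.9] [46.6]
pink [604.3 -53.5] size [39.  44.7] yaw -9.890751 cap yaw [] []
[483.5 -40.8 179. ]
flask [463.4 -60.4] size [26.4 40.7] yaw -33.670876 cap yaw [-32.9] [50.9]
flask [ 450.4 -253. ] size [30.7 51.8] yaw -7.1299524 cap yaw [-10.1] [46.5]
flask [ 587.4 -319. ] size [34.1 52.1] yaw -25.365744 cap yaw [-29.7] [46.4]
flask [ 447.8 -393.8] size [52.4 34.3] yaw 2.5063987 cap yaw [-1.5] [46.4]
```

```bash
python3 - <<'E'
from m import *
np.set_printoptions(precision=4,suppress=True)
s=robot.read_state();print(s['tcp_pos'],s['orientation'][:,0],to(471.5,-61.6,70,54.6))
E
```

```text
[485.7048 -37.8351 179.2616] [ 0.4217  0.9067 -0.0006] (array([-0.0275, -0.0028,  0.1093]), array([-0.   ,  0.001,  0.182]))
```

jog_arm --pt "75 -0.012 -0.001 0.03 0 0 0.09" --pt "75 -0.027 -0.003 0.06 0 0 0.18" --pt "75 -0.027 -0.003 0.09 0 0 0.18" --pt "75 -0.027 -0.003 0.109 0 0 0.18" --pt "75 -0.027 -0.003 0.109 0 0 0.18"

```text
time_s: 11.47
tcp_pos: [471.5, -57.3, 67.0]
orientation: [[0.571, 0.821, -0.006], [0.821, -0.571, -0.0], [-0.004, -0.005, -1.0]]
ft_force: [-1.0, -0.1, 0.2]
grip_width: 63.9
```

jog_arm --pt "75 0 0 0 0 0 0" --pt "75 0 0 0 0 0 0" --pt "75 0 0 0 0 0 0"

```text
time_s: 11.72
tcp_pos: [474.9, -58.0, 71.7]
orientation: [[0.572, 0.82, 0.003], [0.82, -0.572, 0.0], [0.002, 0.002, -1.0]]
ft_force: [0.2, -1.1, 0.5]
grip_width: 64.1
```

```bash
python3 - <<'E'
from m import *
np.set_printoptions(precision=4,suppress=True)
s=robot.read_state();print(s['tcp_pos'],to(471.5,-61.6,18,54.6))
E
```

```text
[474.9123 -57.9836  71.6781] (array([-0.005 , -0.0008,  0.0537]), array([ 0.002, -0.002,  0.009]))
```

jog_arm --pt "75 -0.004 0 0.02 0 0 0" --pt "75 -0.004 0 0.038 0 0 0" --pt "75 -0.004 0 0.048 0 0 0" --pt "75 -0.004 0 0.052 0 0 0" --pt "75 -0.004 0 0.052 0 0 0"

```text
time_s: 12.13
tcp_pos: [471.3, -61.5, 18.4]
orientation: [[0.573, 0.82, -0.0], [0.82, -0.573, 0.0], [-0.0, -0.0, -1.0]]
ft_force: [-0.0, 0.2, -0.2]
grip_width: 64.2
```

jog_arm --pt "50 0 0 0 0 0 0" --pt "0 0 0 0 0 0 0" --pt "0 0 0 0 0 0 0" --pt "0 0 0 0 0 0 0" --pt "0 0 0 0 0 0 0"

```text
time_s: 12.55
tcp_pos: [472.0, -61.7, 19.5]
orientation: [[0.573, 0.82, 0.002], [0.82, -0.573, 0.0], [0.001, 0.001, -1.0]]
ft_force: [-1.3, -0.6, 5.8]
grip_width: 40.7
```

jog_arm --pt "0 0 0 -0.02 0 0 0" --pt "0 0 0 -0.05 0 0 0" --pt "0 0 0 -0.08 0 0 -0.1" --pt "0 0 0 -0.11 0 0 -0.2" --pt "0 0 0 -0.132 0 0 -0.3"

```text
time_s: 12.97
tcp_pos: [471.8, -61.8, 153.3]
orientation: [[0.3, 0.954, 0.003], [0.954, -0.3, -0.0], [0.001, 0.003, -1.0]]
ft_force: [1.4, -0.1, -1.0]
grip_width: 41.0
```

```bash
cat >> m.py <<'E'
def box(u,v,z,yaw=95.8): return to(529+u*.995-v*.1,223+u*.1+v*.995,z,yaw)
E
python3 - <<'E'
from m import *
np.set_printoptions(precision=4,suppress=True)
s=robot.read_state();print(s['tcp_pos'],s['grip_width'],box(45,0,130))
E
```

```text
[471.8089 -61.8455 153.2523] 41.02585595765811 (array([0.3066, 0.0103, 0.0235]), array([ 0.003, -0.   , -0.406]))
```

jog_arm --pt "0 0.035 0 0 0 0 -0.08" --pt "0 0.072 0.002 0 0 0 -0.16" --pt "0 0.109 0.004 0 0 0 -0.24" --pt "0 0.146 0.005 0 0 0 -0.32" --pt "0 0.183 0.006 0 0 0 -0.404"

```text
time_s: 13.38
tcp_pos: [533.1, 112.6, 151.3]
orientation: [[-0.098, 0.995, 0.001], [0.995, 0.098, 0.0], [0.0, 0.001, -1.0]]
ft_force: [0.5, -0.0, -1.1]
grip_width: 40.8
```

```bash
python3 - <<'E'
from m import *
np.set_printoptions(precision=4,suppress=True)
s=robot.read_state();print(s['tcp_pos'],s['grip_width'],box(45,0,70))
E
```

```text
[533.1113 112.5595 151.2764] 40.83077728203355 (array([0.1104, 0.0516, 0.0814]), array([ 0.001, -0.   , -0.003]))
```

jog_arm --pt "0 0.035 0.017 0 0 0 0" --pt "0 0.07 0.034 0 0 0 0" --pt "0 0.1 0.048 0.01 0 0 0" --pt "0 0.11 0.052 0.045 0 0 0" --pt "0 0.11 0.052 0.08 0 0 0"

```text
time_s: 13.8
tcp_pos: [576.1, 231.5, 71.6]
orientation: [[-0.1, 0.995, 0.006], [0.995, 0.1, 0.005], [0.005, 0.006, -1.0]]
ft_force: [0.4, -0.0, -1.0]
grip_width: 40.7
```

jog_arm --pt "0 0 0 0.0 0 0 0" --pt "0 0 0 0.02 0 0 0" --pt "0 0 0 0.035 0 0 0" --pt "0 0 0 0.039 0 0 0" --pt "0 0 0 0.039 0 0 0"

```text
time_s: 14.22
tcp_pos: [573.8, 224.3, 31.9]
orientation: [[-0.093, 0.996, -0.001], [0.996, 0.093, -0.001], [-0.001, -0.001, -1.0]]
ft_force: [-0.6, -0.2, -0.5]
grip_width: 40.9
```

jog_arm --pt "0 0 0 0.001 0 0 0" --pt "0 0 0 0.002 0 0 0" --pt "0 0 0 0.002 0 0 0" --pt "0 0 0 0.002 0 0 0"

```text
time_s: 14.55
tcp_pos: [574.5, 225.4, 30.4]
orientation: [[-0.094, 0.996, 0.001], [0.996, 0.094, 0.001], [0.001, 0.001, -1.0]]
ft_force: [-0.1, 0.0, -1.6]
grip_width: 41.1
```

jog_arm --pt "0 0 0 0.001 0 0 0" --pt "0 0 0 0.002 0 0 0" --pt "0 0 0 0.003 0 0 0" --pt "0 0 0 0.003 0 0 0"

```text
time_s: 14.88
tcp_pos: [574.2, 225.3, 27.5]
orientation: [[-0.094, 0.996, 0.0], [0.996, 0.094, 0.0], [0.0, 0.0, -1.0]]
ft_force: [-3.6, -1.4, 10.3]
grip_width: 41.1
```

jog_arm --pt "55 0 0 0 0 0 0" --pt "70 0 0 0 0 0 0" --pt "70 0 0 0 0 0 0" --pt "70 0 0 -0.01 0 0 0" --pt "70 0 0 -0.035 0 0 0"

```text
time_s: 15.3
tcp_pos: [571.7, 224.3, 59.1]
orientation: [[-0.094, 0.996, -0.006], [0.996, 0.094, -0.003], [-0.002, -0.006, -1.0]]
ft_force: [-0.2, 0.4, 0.1]
grip_width: 59.6
```

jog_arm --pt "70 0 0 -0.035 0 0 0" --pt "70 0 0 -0.07 0 0 0" --pt "70 -0.02 -0.01 -0.1 0 0 0" --pt "70 -0.05 -0.025 -0.13 0 0 0" --pt "70 -0.085 -0.042 -0.14 0 0 0"

```text
time_s: 15.72
tcp_pos: [542.6, 140.0, 205.5]
orientation: [[-0.098, 0.995, 0.007], [0.995, 0.098, 0.003], [0.003, 0.007, -1.0]]
ft_force: [1.1, -1.0, 1.0]
grip_width: 60.0
```

```bash
python3 - <<'E'
from m import *
np.set_printoptions(precision=4,suppress=True)
rects('side','s7');s=robot.read_state();print(s['tcp_pos'],to(451,-254,150,83))
E
```

```text
flask [575.7031 247.5173] size [53.2339 32.9629] yaw 0.44441277 cap yaw [2.1] [49.7]
pink [589.5865  13.0795] size [35.1192 40.3537] yaw -7.2598906 cap yaw [] []
flask [ 450.3739 -252.955 ] size [30.6986 51.7552] yaw -7.1299524 cap yaw [-9.9] [46.5]
flask [ 587.3542 -319.0093] size [34.0622 52.0866] yaw -25.365744 cap yaw [-29.5] [46.4]
flask [ 447.7953 -393.7433] size [52.2662 34.3108] yaw 2.1975477 cap yaw [-1.5] [46.4]
[540.3184 128.8143 205.993 ] (array([-0.3735, -0.1225,  0.0563]), array([0.004, 0.002, 0.209]))
```

jog_arm --pt "75 -0.037 -0.0123 0 0 0 0.05" --pt "75 -0.074 -0.0246 0 0 0 0.1" --pt "75 -0.111 -0.0369 0 0 0 0.15" --pt "75 -0.148 -0.0492 0 0 0 0.2" --pt "75 -0.185 -0.0615 0 0 0 0.209"

```text
time_s: 16.18
tcp_pos: [496.1, -53.6, 201.4]
orientation: [[0.117, 0.993, 0.0], [0.993, -0.117, 0.0], [0.0, 0.0, -1.0]]
ft_force: [0.9, -0.3, 0.3]
grip_width: 63.9
```

jog_arm --pt "75 -0.038 -0.004 0 0 0 0" --pt "75 -0.076 -0.008 0.01 0 0 0" --pt "75 -0.114 -0.012 0.02 0 0 0" --pt "75 -0.15 -0.016 0.035 0 0 0" --pt "75 -0.175 -0.018 0.05 0 0 0"

```text
time_s: 16.6
tcp_pos: [457.8, -227.4, 151.3]
orientation: [[0.118, 0.993, 0.001], [0.993, -0.118, -0.001], [-0.001, 0.001, -1.0]]
ft_force: [0.6, 0.5, -0.6]
grip_width: 64.0
```

jog_arm --pt "75 0 0 0 0 0 0" --pt "75 0 0 0 0 0 0" --pt "75 0 0 0 0 0 0" --pt "75 0 0 0 0 0 0"

```text
time_s: 16.93
tcp_pos: [459.9, -222.3, 151.5]
orientation: [[0.112, 0.994, 0.001], [0.994, -0.112, 0.001], [0.001, 0.001, -1.0]]
ft_force: [0.9, 0.1, 0.6]
grip_width: 64.2
```

```bash
python3 - <<'E'
from m import *
np.set_printoptions(precision=4,suppress=True)
rects('wrist','w8');s=robot.read_state();print(s['tcp_pos'],to(451,-254,70,83))
E
```

```text
flask [ 453.6479 -254.0096] size [38.3874 54.1437] yaw -6.4661283 cap yaw [-6.8] [45.7]
flask [ 449.1774 -395.1727] size [51.9249 34.5773] yaw 2.6856241 cap yaw [5.3] [46.6]
pink [610.7575 -15.7121] size [46.9605 39.5299] yaw 40.7049 cap yaw [] []
pink [ 590.2038 -308.6489] size [10.7058 45.7119] yaw -25.842457 cap yaw [] []
[ 460.0031 -222.2882  151.5631] (array([-0.0326, -0.0055,  0.0815]), array([ 0.001, -0.001,  0.01 ]))
```

jog_arm --pt "75 -0.02 -0.003 0.015 0 0 0" --pt "75 -0.0322 -0.0035 0.045 0 0 0" --pt "75 -0.0322 -0.0035 0.08 0 0 0" --pt "75 -0.0322 -0.0035 0.08 0 0 0" --pt "75 -0.0322 -0.0035 0.08 0 0 0"

```text
time_s: 17.4
tcp_pos: [451.2, -253.9, 70.4]
orientation: [[0.113, 0.994, -0.003], [0.994, -0.113, 0.002], [0.001, -0.003, -1.0]]
ft_force: [0.6, 0.9, 0.6]
grip_width: 64.0
```

jog_arm --pt "75 0 0 0.02 0 0 0" --pt "75 0 0 0.038 0 0 0" --pt "75 0 0 0.048 0 0 0" --pt "75 0 0 0.053 0 0 0" --pt "75 0 0 0.053 0 0 0"

```text
time_s: 17.82
tcp_pos: [452.4, -254.9, 18.5]
orientation: [[0.114, 0.994, 0.0], [0.994, -0.114, 0.0], [0.0, 0.0, -1.0]]
ft_force: [0.8, -0.5, 0.0]
grip_width: 64.1
```

jog_arm --pt "50 0 0 0 0 0 0" --pt "0 0 0 0 0 0 0" --pt "0 0 0 0 0 0 0" --pt "0 0 0 0 0 0 0" --pt "0 0 0 0 0 0 0"

```text
time_s: 18.23
tcp_pos: [452.8, -255.7, 19.4]
orientation: [[0.115, 0.993, 0.002], [0.993, -0.115, -0.001], [-0.0, 0.002, -1.0]]
ft_force: [-0.8, 0.2, 5.9]
grip_width: 41.1
```

jog_arm --pt "0 0 0 -0.02 0 0 0" --pt "0 0 0 -0.05 0 0 -0.05" --pt "0 0 0 -0.08 0 0 -0.1" --pt "0 0 0 -0.11 0 0 -0.15" --pt "0 0 0 -0.142 0 0 -0.21"

```text
time_s: 18.65
tcp_pos: [451.4, -255.3, 161.9]
orientation: [[-0.097, 0.995, 0.0], [0.995, 0.097, -0.0], [-0.0, 0.0, -1.0]]
ft_force: [0.8, 0.3, 0.2]
grip_width: 41.4
```

```bash
python3 - <<'E'
from m import *
np.set_printoptions(precision=4,suppress=True)
s=robot.read_state();print(s['tcp_pos'],s['grip_width'],box(45,95,70),box(-67,0,70))
E
```

```text
[ 451.4102 -255.3363  161.9483] 41.392724275957974 (array([0.5637, 0.1684, 0.0918]), array([ 0.   ,  0.   , -0.004])) (array([0.4684, 0.0567, 0.0918]), array([ 0.   ,  0.   , -0.004]))
```

jog_arm --pt "0 0.03 0.009 0 0 0 0" --pt "0 0.067 0.02 0 0 0 0" --pt "0 0.105 0.031 0 0 0 0" --pt "0 0.142 0.042 0 0 0 0" --pt "0 0.18 0.054 0 0 0 0"

```text
time_s: 19.07
tcp_pos: [488.5, -69.6, 161.1]
orientation: [[-0.094, 0.996, 0.002], [0.996, 0.094, 0.0], [-0.0, 0.002, -1.0]]
ft_force: [0.7, 0.7, -0.7]
grip_width: 40.8
```

jog_arm --pt "0 0.038 0.0113 0 0 0 0" --pt "0 0.076 0.0226 0 0 0 0" --pt "0 0.114 0.034 0 0 0 0" --pt "0 0.152 0.0454 0 0 0 0" --pt "0 0.19 0.057 0 0 0 0"

```text
time_s: 19.48
tcp_pos: [527.3, 125.4, 161.0]
orientation: [[-0.095, 0.996, 0.001], [0.996, 0.095, 0.0], [0.0, 0.001, -1.0]]
ft_force: [0.8, -0.2, 0.0]
grip_width: 41.2
```

jog_arm --pt "0 0.038 0.0113 0 0 0 0" --pt "0 0.076 0.0226 0 0 0 0" --pt "0 0.114 0.034 0 0 0 0" --pt "0 0.152 0.0454 0 0 0 0" --pt "0 0.18 0.054 0 0 0 0"

```text
time_s: 19.9
tcp_pos: [563.6, 312.2, 161.0]
orientation: [[-0.098, 0.995, 0.001], [0.995, 0.098, 0.002], [0.002, 0.001, -1.0]]
ft_force: [1.0, 0.7, -0.0]
grip_width: 41.0
```

jog_arm --pt "0 0.0137 0.0034 0.01 0 0 0" --pt "0 0.0137 0.0034 0.04 0 0 0" --pt "0 0.0137 0.0034 0.075 0 0 0" --pt "0 0.0137 0.0034 0.092 0 0 0" --pt "0 0.0137 0.0034 0.092 0 0 0"

```text
time_s: 20.32
tcp_pos: [562.9, 318.9, 63.5]
orientation: [[-0.094, 0.996, -0.007], [0.996, 0.094, -0.006], [-0.005, -0.007, -1.0]]
ft_force: [-1.0, -0.1, -0.9]
grip_width: 41.0
```

```bash
python3 - <<'E'
from m import *
np.set_printoptions(precision=4,suppress=True)
s=robot.read_state();print(s['tcp_pos'],s['grip_width'],box(45,95,28))
E
```

```text
[562.9043 318.8937  63.466 ] 41.00781129126197 (array([0.0032, 0.0019, 0.0354]), array([-0.007,  0.005, -0.007]))
```

jog_arm --pt "0 0 0 0.01 0 0 0" --pt "0 0 0 0.025 0 0 0" --pt "0 0 0 0.036 0 0 0" --pt "0 0 0 0.038 0 0 0" --pt "0 0 0 0.038 0 0 0"

```text
time_s: 20.73
tcp_pos: [565.9, 321.5, 30.0]
orientation: [[-0.095, 0.996, -0.0], [0.996, 0.095, -0.0], [-0.0, -0.0, -1.0]]
ft_force: [-0.9, -0.3, 0.2]
grip_width: 40.8
```

jog_arm --pt "0 0 0 0.001 0 0 0" --pt "0 0 0 0.002 0 0 0" --pt "0 0 0 0.003 0 0 0" --pt "0 0 0 0.003 0 0 0" --pt "0 0 0 0.003 0 0 0"

```text
time_s: 21.15
tcp_pos: [566.3, 322.1, 27.5]
orientation: [[-0.095, 0.995, 0.001], [0.995, 0.095, 0.001], [0.001, 0.001, -1.0]]
ft_force: [0.3, -0.5, 1.3]
grip_width: 40.9
```

jog_arm --pt "0 0 0 0.001 0 0 0" --pt "55 0 0 0.001 0 0 0" --pt "70 0 0 0.001 0 0 0" --pt "70 0 0 0.001 0 0 0" --pt "70 0 0 -0.015 0 0 0"

```text
time_s: 21.57
tcp_pos: [564.1, 319.3, 39.1]
orientation: [[-0.094, 0.996, -0.005], [0.996, 0.094, -0.004], [-0.004, -0.005, -1.0]]
ft_force: [0.2, -0.3, 0.0]
grip_width: 59.5
```

jog_arm --pt "75 0 0 -0.03 0 0 0" --pt "75 0 0 -0.065 0 0 0" --pt "75 0 0 -0.1 0 0 0" --pt "75 -0.01 0 -0.13 0 0 0" --pt "75 -0.035 0 -0.14 0 0 0"

```text
time_s: 21.98
tcp_pos: [570.3, 292.3, 187.1]
orientation: [[-0.101, 0.995, 0.006], [0.995, 0.101, 0.007], [0.006, 0.007, -1.0]]
ft_force: [0.6, 1.0, -0.2]
grip_width: 64.0
```

```bash
python3 - <<'E'
from m import *
np.set_printoptions(precision=4,suppress=True)
rects('side','s9');s=robot.read_state();print(s['tcp_pos'],to(449,-394,150,93.2))
E
```

```text
pink [589.5865  13.0795] size [35.1192 40.3537] yaw -7.2598906 cap yaw [] []
flask [ 587.3781 -319.0207] size [34.0622 52.0336] yaw -25.365782 cap yaw [-29.4] [46.3]
flask [ 447.812  -393.8255] size [52.3903 34.274 ] yaw 2.5063987 cap yaw [-1.2] [46.4]
[572.549  282.74   187.3137] (array([-0.6625, -0.1855,  0.0356]), array([ 0.007, -0.001,  0.036]))
```

jog_arm --pt "75 -0.037 -0.0104 0 0 0 0" --pt "75 -0.074 -0.0207 0 0 0 0" --pt "75 -0.111 -0.0311 0 0 0 0" --pt "75 -0.148 -0.0414 0 0 0 0" --pt "75 -0.185 -0.0518 0 0 0 0"

```text
time_s: 22.45
tcp_pos: [534.4, 96.0, 181.5]
orientation: [[-0.095, 0.995, -0.0], [0.995, 0.095, -0.0], [-0.0, -0.001, -1.0]]
ft_force: [0.1, -0.6, -0.0]
grip_width: 64.0
```

jog_arm --pt "75 -0.037 -0.0104 0 0 0 0" --pt "75 -0.074 -0.0207 0 0 0 0" --pt "75 -0.111 -0.0311 0 0 0 0" --pt "75 -0.148 -0.0414 0 0 0 0" --pt "75 -0.185 -0.0518 0 0 0 0"

```text
time_s: 22.87
tcp_pos: [500.3, -93.0, 181.7]
orientation: [[-0.095, 0.996, -0.0], [0.996, 0.095, 0.0], [0.0, -0.0, -1.0]]
ft_force: [1.1, 0.1, -0.4]
grip_width: 63.9
```

jog_arm --pt "75 -0.037 -0.0104 0 0 0 0" --pt "75 -0.074 -0.0207 0 0 0 0" --pt "75 -0.111 -0.0311 0 0 0 0" --pt "75 -0.148 -0.0414 0 0 0 0" --pt "75 -0.185 -0.0518 0 0 0 0"

```text
time_s: 23.28
tcp_pos: [466.3, -282.0, 181.6]
orientation: [[-0.095, 0.996, -0.0], [0.996, 0.095, 0.0], [0.0, -0.0, -1.0]]
ft_force: [1.2, 0.9, -0.5]
grip_width: 64.0
```

jog_arm --pt "75 -0.03 -0.008 0.01 0 0 0" --pt "75 -0.055 -0.016 0.03 0 0 0" --pt "75 -0.06 -0.017 0.036 0 0 0" --pt "75 -0.06 -0.017 0.036 0 0 0" --pt "75 -0.06 -0.017 0.036 0 0 0"

```text
time_s: 23.7
tcp_pos: [455.9, -340.8, 145.3]
orientation: [[-0.095, 0.995, -0.001], [0.995, 0.095, 0.001], [0.001, -0.001, -1.0]]
ft_force: [0.4, 0.2, 1.1]
grip_width: 64.3
```

jog_arm --pt "75 0 0 0 0 0 0.035" --pt "75 0 0 0 0 0 0.035" --pt "75 0 0 0 0 0 0.035" --pt "75 0 0 0 0 0 0.035"

```text
time_s: 24.03
tcp_pos: [456.9, -340.5, 146.5]
orientation: [[-0.063, 0.998, 0.001], [0.998, 0.063, 0.0], [0.0, 0.001, -1.0]]
ft_force: [0.8, 0.0, -0.2]
grip_width: 64.0
```

```bash
python3 - <<'E'
from m import *
np.set_printoptions(precision=4,suppress=True)
rects('wrist','w10');s=robot.read_state();print(s['tcp_pos'],s['orientation'][:,0],to(449,-394,70,93.2))
rects('side','s10')
E
```

```text
pink [ 401.2421 -488.9682] size [50.3975 16.745 ] yaw 28.633997 cap yaw [] []
flask [ 449.7541 -395.3625] size [53.2464 34.5559] yaw 3.1213255 cap yaw [3.1] [46.1]
flask [ 586.2797 -320.2411] size [35.4598 57.8337] yaw -25.488724 cap yaw [-26.9] [50.0]
[ 456.7126 -340.7557  146.3939] [-0.0623  0.9981  0.    ] (array([-0.0527, -0.0111,  0.0764]), array([ 0.001, -0.   ,  0.007]))
pink [589.2396  10.9823] size [39.3648 40.508 ] yaw -7.276258 cap yaw [] []
flask [ 587.4077 -319.0212] size [34.0379 51.9798] yaw -25.365744 cap yaw [-30.2] [46.3]
flask [ 447.761  -393.8277] size [52.2881 34.274 ] yaw 2.5064113 cap yaw [-2.6] [46.3]
```

jog_arm --pt "75 -0.03 -0.006 0.01 0 0 0" --pt "75 -0.054 -0.0104 0.035 0 0 0.003" --pt "75 -0.054 -0.0104 0.07 0 0 0.003" --pt "75 -0.054 -0.0104 0.076 0 0 0.003" --pt "75 -0.054 -0.0104 0.076 0 0 0.003"

```text
time_s: 24.55
tcp_pos: [447.5, -394.6, 67.8]
orientation: [[-0.057, 0.998, -0.004], [0.998, 0.057, 0.003], [0.004, -0.004, -1.0]]
ft_force: [0.0, 0.6, 0.2]
grip_width: 64.0
```

jog_arm --pt "75 0 0 0.02 0 0 0" --pt "75 0 0 0.038 0 0 0" --pt "75 0 0 0.048 0 0 0" --pt "75 0 0 0.052 0 0 0" --pt "75 0 0 0.052 0 0 0"

```text
time_s: 24.97
tcp_pos: [449.4, -395.6, 18.3]
orientation: [[-0.058, 0.998, 0.0], [0.998, 0.058, 0.0], [0.0, 0.0, -1.0]]
ft_force: [0.8, 0.2, -0.1]
grip_width: 64.2
```

jog_arm --pt "50 0 0 0 0 0 0" --pt "0 0 0 0 0 0 0" --pt "0 0 0 0 0 0 0" --pt "0 0 0 0 0 0 0" --pt "0 0 0 0 0 0 0"

```text
time_s: 25.38
tcp_pos: [449.8, -396.8, 19.5]
orientation: [[-0.057, 0.998, 0.002], [0.998, 0.057, -0.001], [-0.001, 0.002, -1.0]]
ft_force: [0.1, 0.3, 7.0]
grip_width: 41.1
```

jog_arm --pt "0 0 0 -0.02 0 0 0" --pt "0 0 0 -0.05 0 0 -0.02" --pt "0 0 0 -0.08 0 0 -0.04" --pt "0 0 0 -0.11 0 0 -0.04" --pt "0 0 0 -0.142 0 0 -0.04"

```text
time_s: 25.8
tcp_pos: [448.5, -395.9, 161.5]
orientation: [[-0.097, 0.995, -0.0], [0.995, 0.097, 0.0], [0.0, -0.0, -1.0]]
ft_force: [1.3, -0.2, -0.3]
grip_width: 40.8
```

```bash
python3 - <<'E'
from m import *
np.set_printoptions(precision=4,suppress=True)
s=robot.read_state();print(s['tcp_pos'],s['grip_width'],box(-67,95,70),box(-67,0,70))
E
```

```text
[ 448.4895 -395.9076  161.4945] 40.76773781981729 (array([0.703 , 0.0728, 0.0917]), array([-0.   , -0.   , -0.004])) (array([0.608 , 0.0731, 0.0916]), array([-0.   , -0.   , -0.004]))
```

jog_arm --pt "0 0.03 0.003 0 0 0 0" --pt "0 0.067 0.007 0 0 0 0" --pt "0 0.105 0.011 0 0 0 0" --pt "0 0.142 0.015 0 0 0 0" --pt "0 0.18 0.019 0 0 0 0"

```text
time_s: 26.22
tcp_pos: [450.1, -213.7, 160.6]
orientation: [[-0.096, 0.995, 0.001], [0.995, 0.096, -0.0], [-0.0, 0.001, -1.0]]
ft_force: [0.9, 0.7, -1.8]
grip_width: 41.2
```

jog_arm --pt "0 0.038 0.004 0 0 0 0" --pt "0 0.076 0.008 0 0 0 0" --pt "0 0.114 0.012 0 0 0 0" --pt "0 0.152 0.016 0 0 0 0" --pt "0 0.19 0.02 0 0 0 0"

```text
time_s: 26.63
tcp_pos: [451.6, -22.4, 160.6]
orientation: [[-0.097, 0.995, 0.001], [0.995, 0.097, 0.0], [0.0, 0.001, -1.0]]
ft_force: [1.2, -0.3, -0.5]
grip_width: 40.8
```

jog_arm --pt "0 0.038 0.004 0 0 0 0" --pt "0 0.076 0.008 0 0 0 0" --pt "0 0.114 0.012 0 0 0 0" --pt "0 0.152 0.016 0 0 0 0" --pt "0 0.19 0.02 0 0 0 0"

```text
time_s: 27.05
tcp_pos: [453.1, 168.7, 160.6]
orientation: [[-0.097, 0.995, 0.001], [0.995, 0.097, 0.001], [0.0, 0.001, -1.0]]
ft_force: [1.4, -0.7, -0.6]
grip_width: 40.7
```

jog_arm --pt "0 0.038 0.004 0 0 0 0" --pt "0 0.076 0.008 0 0 0 0" --pt "0 0.114 0.012 0 0 0 0" --pt "0 0.143 0.014 0 0 0 0" --pt "0 0.143 0.014 0 0 0 0"

```text
time_s: 27.47
tcp_pos: [452.0, 318.6, 160.7]
orientation: [[-0.106, 0.994, 0.001], [0.994, 0.106, 0.005], [0.005, 0.002, -1.0]]
ft_force: [-0.7, -0.2, 0.1]
grip_width: 40.8
```

jog_arm --pt "0 0 0 0.02 0 0 0" --pt "0 0 0 0.055 0 0 0" --pt "0 0 0 0.085 0 0 0" --pt "0 0 0 0.092 0 0 0" --pt "0 0 0 0.092 0 0 0"

```text
time_s: 27.88
tcp_pos: [452.1, 309.2, 66.4]
orientation: [[-0.097, 0.995, -0.003], [0.995, 0.097, -0.003], [-0.003, -0.004, -1.0]]
ft_force: [-0.1, -0.0, -1.2]
grip_width: 41.0
```

```bash
python3 - <<'E'
from m import *
np.set_printoptions(precision=4,suppress=True)
s=robot.read_state();print(s['tcp_pos'],s['grip_width'],box(-67,95,28))
E
```

```text
[452.1127 309.2425  66.4219] 40.95263218997558 (array([0.0016, 0.001 , 0.0384]), array([-0.004,  0.003, -0.004]))
```

jog_arm --pt "0 0 0 0.01 0 0 0" --pt "0 0 0 0.025 0 0 0" --pt "0 0 0 0.036 0 0 0" --pt "0 0 0 0.038 0 0 0" --pt "0 0 0 0.038 0 0 0"

```text
time_s: 28.3
tcp_pos: [453.5, 310.5, 30.0]
orientation: [[-0.097, 0.995, -0.0], [0.995, 0.097, -0.0], [-0.0, -0.0, -1.0]]
ft_force: [0.5, 1.2, -1.0]
grip_width: 40.7
```

jog_arm --pt "0 0 0 0.001 0 0 0" --pt "0 0 0 0.002 0 0 0" --pt "0 0 0 0.003 0 0 0" --pt "0 0 0 0.003 0 0 0" --pt "0 0 0 0.003 0 0 0"

```text
time_s: 28.72
tcp_pos: [453.8, 311.0, 27.5]
orientation: [[-0.097, 0.995, 0.001], [0.995, 0.097, 0.001], [0.001, 0.001, -1.0]]
ft_force: [-0.5, 0.7, 3.7]
grip_width: 40.6
```

jog_arm --pt "0 0 0 0 0 0 0" --pt "55 0 0 0 0 0 0" --pt "70 0 0 0 0 0 0" --pt "70 0 0 0 0 0 0" --pt "70 0 0 -0.015 0 0 0"

```text
time_s: 29.13
tcp_pos: [451.7, 307.8, 39.6]
orientation: [[-0.096, 0.995, -0.004], [0.995, 0.096, -0.005], [-0.004, -0.005, -1.0]]
ft_force: [-1.1, -0.1, -0.6]
grip_width: 60.1
```

jog_arm --pt "75 0 0 -0.03 0 0 0" --pt "75 0 0 -0.065 0 0 0" --pt "75 0 0 -0.1 0 0 0" --pt "75 -0.01 0 -0.13 0 0 0" --pt "75 -0.035 0 -0.14 0 0 0"

```text
time_s: 29.55
tcp_pos: [457.9, 280.2, 186.5]
orientation: [[-0.102, 0.995, 0.005], [0.995, 0.102, 0.006], [0.006, 0.006, -1.0]]
ft_force: [1.8, 1.4, 0.7]
grip_width: 63.9
```

jog_arm --pt "75 -0.037 0 0 0 0 0.1" --pt "75 -0.074 0 0 0 0 0.2" --pt "75 -0.111 0 0 0 0 0.3" --pt "75 -0.148 0 0 0 0 0.42" --pt "75 -0.185 0 0 0 0 0.54"

```text
time_s: 29.97
tcp_pos: [474.3, 89.9, 182.0]
orientation: [[0.434, 0.901, -0.0], [0.901, -0.434, 0.0], [0.0, -0.0, -1.0]]
ft_force: [0.5, 0.3, 0.6]
grip_width: 64.4
```

```bash
python3 - <<'E'
from m import *
np.set_printoptions(precision=4,suppress=True)
s=robot.read_state();print(s['tcp_pos'],s['orientation'][:,0],to(586.5,-290,150,64.5))
rects('side','s11')
E
```

```text
[474.2718  89.8896 182.0044] [0.4336 0.9011 0.0002] (array([-0.2937,  0.2659,  0.0319]), array([-0.   , -0.   , -0.003]))
flask [566.9199 344.1277] size [52.9002 34.0446] yaw 6.082652 cap yaw [-0.4] [47.5]
flask [452.2064 332.5522] size [53.1144 34.151 ] yaw 6.0885615 cap yaw [-1.2] [46.7]
flask [576.3951 245.5031] size [52.4319 34.0589] yaw 5.26057 cap yaw [4.0] [48.8]
pink [589.5865  13.0795] size [35.1192 40.3537] yaw -7.2598906 cap yaw [] []
flask [ 587.3542 -319.0093] size [34.0622 52.0866] yaw -25.365744 cap yaw [-29.5] [46.4]
```

jog_arm --pt "75 -0.02 0.018 -0.025 0 0 0" --pt "75 -0.045 0.041 -0.05 0 0 0" --pt "75 -0.073 0.066 -0.06 0 0 0" --pt "75 -0.101 0.091 -0.06 0 0 0" --pt "75 -0.128 0.116 -0.06 0 0 0"

```text
time_s: 30.43
tcp_pos: [525.2, -75.3, 243.0]
orientation: [[0.428, 0.904, 0.002], [0.904, -0.428, 0.0], [0.001, 0.002, -1.0]]
ft_force: [0.8, 0.3, 0.0]
grip_width: 64.0
```

jog_arm --pt "75 -0.028 0.025 0 0 0 0" --pt "75 -0.056 0.05 0 0 0 0" --pt "75 -0.083 0.075 0 0 0 0" --pt "75 -0.11 0.1 0 0 0 0" --pt "75 -0.135 0.122 0.01 0 0 0"

```text
time_s: 30.85
tcp_pos: [578.4, -250.4, 233.3]
orientation: [[0.428, 0.904, 0.003], [0.904, -0.428, -0.001], [0.0, 0.003, -1.0]]
ft_force: [0.9, -0.1, 0.7]
grip_width: 63.6
```

jog_arm --pt "75 -0.025 0.022 0.03 0 0 0" --pt "75 -0.03 0.027 0.065 0 0 0" --pt "75 -0.03 0.027 0.083 0 0 0" --pt "75 -0.03 0.027 0.083 0 0 0" --pt "75 -0.03 0.027 0.083 0 0 0"

```text
time_s: 31.27
tcp_pos: [588.0, -285.9, 148.0]
orientation: [[0.428, 0.904, -0.003], [0.904, -0.428, 0.001], [-0.0, -0.003, -1.0]]
ft_force: [-0.6, 0.3, 0.4]
grip_width: 64.3
```

jog_arm --pt "75 0 0 0 0 0 0" --pt "75 0 0 0 0 0 0" --pt "75 0 0 0 0 0 0"

```text
time_s: 31.52
tcp_pos: [589.7, -286.5, 150.9]
orientation: [[0.428, 0.904, 0.003], [0.904, -0.428, -0.001], [0.001, 0.003, -1.0]]
ft_force: [-0.7, 0.6, 0.1]
grip_width: 64.1
```

```bash
python3 - <<'E'
from m import *
np.set_printoptions(precision=4,suppress=True)
rects('wrist','w12')
s=robot.read_state();print(s['tcp_pos'],s['orientation'][:,0],to(586.5,-320,70,64.5))
E
```

```text
flask [ 588.6577 -320.2437] size [34.4285 51.7231] yaw -25.53562 cap yaw [-25.4] [47.2]
[ 589.5178 -286.4132  150.6754] [0.4277 0.9039 0.0006] (array([-0.0317,  0.0114,  0.0807]), array([ 0.003, -0.001,  0.003]))
```

jog_arm --pt "75 -0.02 0.008 0.015 0 0 0" --pt "75 -0.031 0.013 0.045 0 0 0.003" --pt "75 -0.031 0.013 0.08 0 0 0.003" --pt "75 -0.031 0.013 0.08 0 0 0.003" --pt "75 -0.031 0.013 0.08 0 0 0.003"

```text
time_s: 31.98
tcp_pos: [586.2, -319.2, 68.1]
orientation: [[0.431, 0.902, -0.003], [0.902, -0.431, 0.002], [0.0, -0.003, -1.0]]
ft_force: [-0.8, -0.1, 1.5]
grip_width: 64.6
```

jog_arm --pt "75 0 0 0.02 0 0 0" --pt "75 0 0 0.038 0 0 0" --pt "75 0 0 0.048 0 0 0" --pt "75 0 0 0.051 0 0 0" --pt "75 0 0 0.051 0 0 0"

```text
time_s: 32.4
tcp_pos: [587.7, -320.0, 18.9]
orientation: [[0.431, 0.903, 0.001], [0.903, -0.431, -0.0], [0.0, 0.001, -1.0]]
ft_force: [-0.6, -0.6, -0.5]
grip_width: 64.1
```

jog_arm --pt "50 0 0 0 0 0 0" --pt "0 0 0 0 0 0 0" --pt "0 0 0 0 0 0 0" --pt "0 0 0 0 0 0 0" --pt "0 0 0 0 0 0 0"

```text
time_s: 32.82
tcp_pos: [588.2, -320.9, 19.8]
orientation: [[0.431, 0.902, 0.003], [0.902, -0.431, -0.001], [0.0, 0.003, -1.0]]
ft_force: [-1.0, 1.2, 6.8]
grip_width: 40.7
```

jog_arm --pt "0 0 0 -0.02 0 0 0" --pt "0 0 0 -0.06 0 0 0" --pt "0 0 0 -0.1 0 0 0" --pt "0 0 0 -0.14 0 0 0" --pt "0 0 0 -0.17 0 0 0"

```text
time_s: 33.23
tcp_pos: [587.6, -321.0, 192.1]
orientation: [[0.432, 0.902, 0.003], [0.902, -0.432, -0.002], [0.0, 0.004, -1.0]]
ft_force: [1.2, -0.2, -0.3]
grip_width: 40.9
```

```bash
python3 - <<'E'
from m import *
np.set_printoptions(precision=4,suppress=True)
s=robot.read_state();print(s['tcp_pos'],s['grip_width'],box(-67,0,70))
E
```

```text
[ 587.6376 -320.9717  192.1022] 40.88235634273092 (array([ 0.4306, -0.3454,  0.1209]), array([ 0.003,  0.001, -0.548]))
```

jog_arm --pt "0 0.02 -0.022 -0.02 0 0 -0.1" --pt "0 0.048 -0.044 -0.04 0 0 -0.2" --pt "0 0.078 -0.066 -0.04 0 0 -0.31" --pt "0 0.106 -0.09 -0.04 0 0 -0.43" --pt "0 0.133 -0.113 -0.04 0 0 -0.546"

```text
time_s: 33.65
tcp_pos: [542.0, -149.8, 229.0]
orientation: [[-0.106, 0.994, 0.002], [0.994, 0.106, 0.0], [-0.0, 0.002, -1.0]]
ft_force: [-0.1, -0.5, -0.5]
grip_width: 41.1
```

```bash
python3 - <<'E'
from m import *
np.set_printoptions(precision=4,suppress=True)
s=robot.read_state();print(s['tcp_pos'],s['grip_width'],box(-67,0,70))
E
```

```text
[ 541.9753 -149.7572  229.0022] 41.083433740783384 (array([ 0.3725, -0.0406,  0.1589]), array([0.002, 0.   , 0.005]))
```

jog_arm --pt "0 0.038 -0.004 0 0 0 0.004" --pt "0 0.076 -0.008 0 0 0 0.004" --pt "0 0.114 -0.012 0 0 0 0.004" --pt "0 0.152 -0.016 0 0 0 0.004" --pt "0 0.19 -0.021 0 0 0 0.004"

```text
time_s: 34.07
tcp_pos: [502.0, 36.9, 228.6]
orientation: [[-0.096, 0.995, 0.001], [0.995, 0.096, 0.0], [0.0, 0.001, -1.0]]
ft_force: [0.9, 0.5, 0.5]
grip_width: 40.9
```

jog_arm --pt "0 0.037 -0.004 0 0 0 0" --pt "0 0.074 -0.008 0.01 0 0 0" --pt "0 0.111 -0.012 0.02 0 0 0" --pt "0 0.148 -0.016 0.03 0 0 0" --pt "0 0.18 -0.02 0.045 0 0 0"

```text
time_s: 34.48
tcp_pos: [465.3, 215.5, 184.0]
orientation: [[-0.097, 0.995, 0.003], [0.995, 0.097, 0.002], [0.002, 0.003, -1.0]]
ft_force: [0.9, 1.0, -1.3]
grip_width: 41.3
```

jog_arm --pt "0 0 0 0.01 0 0 0" --pt "0 0 0 0.03 0 0 0" --pt "0 0 0 0.065 0 0 0" --pt "0 0 0 0.1 0 0 0" --pt "0 0 0 0.114 0 0 0"

```text
time_s: 34.9
tcp_pos: [463.5, 211.4, 65.8]
orientation: [[-0.096, 0.995, -0.004], [0.995, 0.096, -0.003], [-0.002, -0.004, -1.0]]
ft_force: [-1.0, -0.9, -0.4]
grip_width: 40.9
```

jog_arm --pt "0 0 0 0 0 0 0" --pt "0 0 0 0 0 0 0" --pt "0 0 0 0 0 0 0"

```text
time_s: 35.15
tcp_pos: [466.4, 213.0, 70.3]
orientation: [[-0.096, 0.995, 0.002], [0.995, 0.096, 0.001], [0.001, 0.002, -1.0]]
ft_force: [-0.2, -0.1, -0.2]
grip_width: 40.8
```

```bash
python3 - <<'E'
from m import *
np.set_printoptions(precision=4,suppress=True)
s=robot.read_state();print(s['tcp_pos'],s['grip_width'],box(-67,0,28))
E
```

```text
[466.4407 212.9654  70.3175] 40.83870454249113 (array([ 0.0037, -0.0039,  0.0423]), array([ 0.002, -0.001, -0.005]))
```

jog_arm --pt "0 0.003 -0.004 0.01 0 0 0" --pt "0 0.003 -0.004 0.025 0 0 0" --pt "0 0.003 -0.004 0.036 0 0 0" --pt "0 0.003 -0.004 0.038 0 0 0" --pt "0 0.003 -0.004 0.038 0 0 0"

```text
time_s: 35.57
tcp_pos: [460.7, 215.2, 30.5]
orientation: [[-0.096, 0.995, -0.001], [0.995, 0.096, -0.001], [-0.0, -0.001, -1.0]]
ft_force: [0.1, -0.6, 0.0]
grip_width: 40.7
```

jog_arm --pt "0 0 0 0.001 0 0 0" --pt "0 0 0 0.002 0 0 0" --pt "0 0 0 0.003 0 0 0" --pt "0 0 0 0.003 0 0 0" --pt "0 0 0 0.003 0 0 0"

```text
time_s: 35.98
tcp_pos: [461.3, 215.4, 28.2]
orientation: [[-0.096, 0.995, 0.0], [0.995, 0.096, 0.0], [0.0, 0.0, -1.0]]
ft_force: [0.1, -0.1, -0.5]
grip_width: 40.6
```

jog_arm --pt "0 0 0 0.001 0 0 0" --pt "0 0 0 0.001 0 0 0" --pt "55 0 0 0.001 0 0 0" --pt "70 0 0 0.001 0 0 0" --pt "70 0 0 0.001 0 0 0"

```text
time_s: 36.4
tcp_pos: [461.2, 215.4, 27.0]
orientation: [[-0.096, 0.995, 0.0], [0.995, 0.096, 0.0], [0.0, 0.0, -1.0]]
ft_force: [-0.5, 0.7, 0.8]
grip_width: 59.8
```

jog_arm --pt "70 0 0 -0.02 0 0 0" --pt "70 0 0 -0.05 0 0 0" --pt "70 0 0 -0.09 0 0 0" --pt "70 0 0 -0.13 0 0 0" --pt "60 0 0 -0.17 0 0 0"

```text
time_s: 36.82
tcp_pos: [460.6, 214.9, 198.6]
orientation: [[-0.096, 0.995, -0.001], [0.995, 0.096, -0.001], [-0.0, -0.001, -1.0]]
ft_force: [0.8, 1.0, 0.8]
grip_width: 51.8
```

jog_arm --pt "60 0 -0.005 -0.04 0 0 0" --pt "60 0 -0.01 -0.08 0 0 0" --pt "60 0 -0.01 -0.1 0 0 0" --pt "60 0 -0.01 -0.1 0 0 0" --pt "60 0 -0.01 -0.1 0 0 0"

```text
time_s: 37.23
tcp_pos: [451.6, 214.6, 298.1]
orientation: [[-0.096, 0.995, 0.002], [0.995, 0.096, 0.002], [0.002, 0.002, -1.0]]
ft_force: [-0.3, 0.1, -1.0]
grip_width: 51.4
```

```bash
python3 - <<'E'
from m import *
np.set_printoptions(precision=4,suppress=True)
p=robot.camera_params('wrist');a=snap('wrist','w13');b=snap('side','s13');s=robot.read_state();print(s['tcp_pos'])
cv2.imwrite('pics/c13.png',np.hstack([a[:,60:500],cv2.resize(b[60:280,180:380],(360,420))])[:,:,::-1])
# lid angle: blue lid top corners from side & expected knob
rects('side','s14')
E
```

```text
[450.5205 213.9685 295.7944]
flask [566.9199 344.1277] size [52.9002 34.0446] yaw 6.082652 cap yaw [-0.4] [47.5]
flask [452.2111 332.5516] size [53.1108 34.1475] yaw 6.124996 cap yaw [-1.2] [46.7]
pink [589.5865  13.0795] size [35.1192 40.3537] yaw -7.2598906 cap yaw [] []
```

View pics/c13.png

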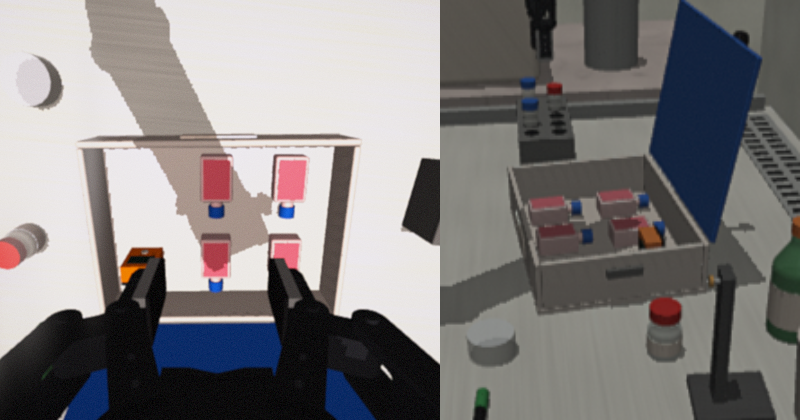

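All four flasks lie flat in the box and the logger stands in its own space. The lid still leans back and the knob is visible. I'll go back to the knob from above.

jog_arm --pt "60 0 0 -0.035 0 0 0" --pt "60 0 0 -0.07 0 0 0" --pt "60 0 0.01 -0.1 0 0 0" --pt "60 0 0.045 -0.105 0 0 0" --pt "60 0 0.083 -0.105 0 0 0"

```text
time_s: 37.8
tcp_pos: [534.7, 223.2, 404.1]
orientation: [[-0.098, 0.995, 0.003], [0.995, 0.098, 0.002], [0.002, 0.003, -1.0]]
ft_force: [0.8, 1.0, -0.0]
grip_width: 51.6
```

jog_arm --pt "60 0 0.038 0 0 0 0" --pt "60 0 0.076 0 0 0 0" --pt "60 0 0.114 0 0 0 0" --pt "60 0 0.152 0 0 0 0" --pt "60 0 0.19 0 0 0 0"

```text
time_s: 38.22
tcp_pos: [724.3, 240.7, 399.2]
orientation: [[-0.096, 0.995, -0.003], [0.995, 0.096, -0.001], [-0.001, -0.003, -1.0]]
ft_force: [0.8, 0.6, 1.0]
grip_width: 51.2
```

jog_arm --pt "60 0 0.012 0 0 0 0" --pt "60 0 0.012 0 0 0 0" --pt "60 0 0.012 0 0 0 0" --pt "60 0 0.012 0 0 0 0" --pt "60 0 0.012 0 0 0 0"

```text
time_s: 38.63
tcp_pos: [733.8, 241.9, 402.4]
orientation: [[-0.097, 0.995, -0.0], [0.995, 0.097, 0.001], [0.001, -0.0, -1.0]]
ft_force: [-0.6, 0.1, 1.0]
grip_width: 51.2
```

```bash
python3 - <<'E'
from m import *
np.set_printoptions(precision=4,suppress=True)
p=robot.camera_params('wrist');snap('wrist','w15');s=robot.read_state();print(s['tcp_pos'],to(733.5,245.5,282,95.8),proj(p,[733.5,245.5,287]))
E
```

```text
[733.8469 241.9858 402.8302] (array([ 0.0034, -0.0001,  0.1208]), array([ 0.   , -0.001, -0.004])) (np.float64(280.96151629992306), np.float64(207.16514774784167))
```

View pics/w15.png

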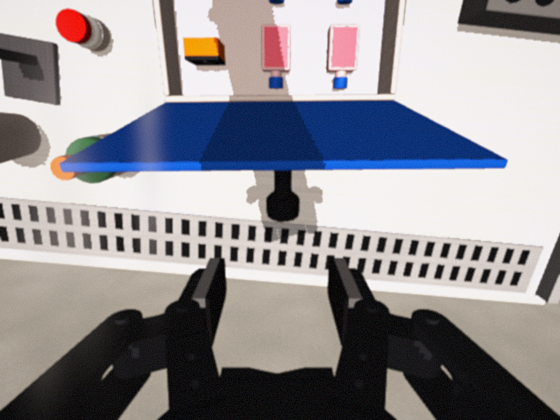

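The knob head is at (283,207), against a predicted (281,207). I'll descend and pinch.

jog_arm --pt "60 0.0035 0 0.03 0 0 0" --pt "60 0.0035 0 0.065 0 0 0" --pt "60 0.0035 0 0.1 0 0 0" --pt "60 0.0035 0 0.121 0 0 0" --pt "60 0.0035 0 0.121 0 0 0"

```text
time_s: 39.1
tcp_pos: [731.0, 244.9, 275.4]
orientation: [[-0.097, 0.995, -0.009], [0.995, 0.097, -0.003], [-0.002, -0.009, -1.0]]
ft_force: [0.4, 0.0, -1.4]
grip_width: 51.2
```

jog_arm --pt "60 0 0 0 0 0 0" --pt "40 0 0 0 0 0 0" --pt "0 0 0 0 0 0 0" --pt "0 0 0 0 0 0 0" --pt "0 0 0 0 0 0 0"

```text
time_s: 39.52
tcp_pos: [735.8, 247.1, 284.8]
orientation: [[-0.097, 0.995, 0.006], [0.995, 0.097, 0.004], [0.003, 0.006, -1.0]]
ft_force: [1.4, 4.1, 6.6]
grip_width: 25.4
```

```bash
python3 - <<'E'
from m import *
s=robot.read_state();print(s['tcp_pos'],s['ft_force'],s['grip_width'])
f=lambda a:np.array([-222*np.cos(np.radians(a))+46*np.sin(np.radians(a)),-(222*np.sin(np.radians(a))+46*np.cos(np.radians(a)))])
for st in range(100,0,-20):
    print(st,[list(np.round(f(a)-f(st),1)) for a in range(st-4,st-21,-4)])
E
```

```text
[735.8 247.1 284.8] [1.4 4.1 6.6] 25.401033210027766
100 [[np.float64(-14.9), np.float64(-5.3)], [np.float64(-30.1), np.float64(-9.6)], [np.float64(-45.6), np.float64(-12.8)], [np.float64(-61.3), np.float64(-15.0)], [np.float64(-77.1), np.float64(-16.0)]]
80 [[np.float64(-15.8), np.float64(0.1)], [np.float64(-31.6), np.float64(1.3)], [np.float64(-47.3), np.float64(3.5)], [np.float64(-62.7), np.float64(6.9)], [np.float64(-77.9), np.float64(11.4)]]
60 [[np.float64(-14.8), np.float64(5.5)], [np.float64(-29.3), np.float64(12.0)], [np.float64(-43.2), np.float64(19.5)], [np.float64(-56.6), np.float64(28.0)], [np.float64(-69.3), np.float64(37.3)]]
40 [[np.float64(-12.1), np.float64(10.2)], [np.float64(-23.4), np.float64(21.3)], [np.float64(-33.9), np.float64(33.1)], [np.float64(-43.6), np.float64(45.6)], [np.float64(-52.4), np.float64(58.8)]]
20 [[np.float64(-7.8), np.float64(13.7)], [np.float64(-14.7), np.float64(28.0)], [np.float64(-20.6), np.float64(42.7)], [np.float64(-25.4), np.float64(57.8)], [np.float64(-29.1), np.float64(73.2)]]
```

jog_arm --pt "0 0 -0.015 -0.0053 0 0 0" --pt "0 0 -0.03 -0.0096 0 0 0" --pt "0 0 -0.0456 -0.0128 0 0 0" --pt "0 0 -0.0613 -0.015 0 0 0" --pt "0 0 -0.077 -0.016 0 0 0"

```text
time_s: 39.93
tcp_pos: [660.3, 239.1, 301.6]
orientation: [[-0.096, 0.995, 0.01], [0.995, 0.096, 0.005], [0.004, 0.01, -1.0]]
ft_force: [4.7, 3.2, 6.2]
grip_width: 25.2
```

jog_arm --pt "0 0 -0.0158 0.0 0 0 0" --pt "0 0 -0.0316 0.0013 0 0 0" --pt "0 0 -0.0473 0.0035 0 0 0" --pt "0 0 -0.0627 0.0069 0 0 0" --pt "0 0 -0.078 0.0114 0 0 0"

```text
time_s: 40.35
tcp_pos: [582.8, 231.0, 291.3]
orientation: [[-0.096, 0.995, 0.01], [0.995, 0.096, 0.005], [0.004, 0.01, -1.0]]
ft_force: [-0.5, -0.3, 16.3]
grip_width: 25.1
```

jog_arm --pt "0 0 -0.0148 0.0055 0 0 0" --pt "0 0 -0.0293 0.012 0 0 0" --pt "0 0 -0.0432 0.0195 0 0 0" --pt "0 0 -0.0566 0.028 0 0 0" --pt "0 0 -0.0693 0.0373 0 0 0"

```text
time_s: 40.77
tcp_pos: [511.2, 223.5, 252.3]
orientation: [[-0.096, 0.995, 0.003], [0.995, 0.096, 0.002], [0.002, 0.003, -1.0]]
ft_force: [-9.2, -2.8, 15.7]
grip_width: 25.3
```

jog_arm --pt "0 0 -0.0121 0.0102 0 0 0" --pt "0 0 -0.0234 0.0213 0 0 0" --pt "0 0 -0.0339 0.0331 0 0 0" --pt "0 0 -0.0436 0.0456 0 0 0" --pt "0 0 -0.0524 0.0588 0 0 0"

```text
time_s: 41.18
tcp_pos: [457.7, 217.8, 190.6]
orientation: [[-0.096, 0.995, -0.001], [0.995, 0.096, -0.0], [0.0, -0.001, -1.0]]
ft_force: [-4.9, -3.0, 5.2]
grip_width: 25.5
```

```bash
python3 - <<'E'
from m import *
s=robot.read_state();print(s['time_s'],s['tcp_pos'],s['ft_force'],s['grip_width'])
snap('side','s16')
f=lambda a:np.array([-222*np.cos(np.radians(a))+46*np.sin(np.radians(a)),-(222*np.sin(np.radians(a))+46*np.cos(np.radians(a)))])
print([list(np.round(f(a)-f(20),1)) for a in (18,16,14,12,10)],[list(np.round(f(a)-f(10),1)) for a in (8,6,4,2,0)])
E
```

```text
41.1833 [457.7 217.8 190.6] [-4.9 -3.   5.2] 25.493189511012027
[[np.float64(-4.0), np.float64(6.8)], [np.float64(-7.8), np.float64(13.7)], [np.float64(-11.4), np.float64(20.8)], [np.float64(-14.7), np.float64(28.0)], [np.float64(-17.8), np.float64(35.3)]] [[np.float64(-2.8), np.float64(7.4)], [np.float64(-5.3), np.float64(14.9)], [np.float64(-7.6), np.float64(22.5)], [np.float64(-9.6), np.float64(30.1)], [np.float64(-11.4), np.float64(37.9)]]
```

View pics/s16.png

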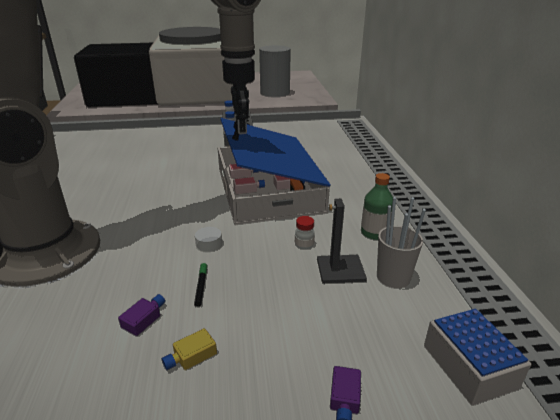

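The lid is about 20° open with the contents clear below it. I'll lower slowly.

jog_arm --pt "0 0 -0.004 0.0068 0 0 0" --pt "0 0 -0.0078 0.0137 0 0 0" --pt "0 0 -0.0114 0.0208 0 0 0" --pt "0 0 -0.0147 0.028 0 0 0" --pt "0 0 -0.0178 0.0353 0 0 0"

```text
time_s: 41.65
tcp_pos: [440.4, 216.1, 154.8]
orientation: [[-0.096, 0.995, -0.002], [0.995, 0.096, -0.001], [-0.001, -0.002, -1.0]]
ft_force: [-6.1, -3.5, 5.4]
grip_width: 25.3
```

jog_arm --pt "0 0 -0.0015 0.0037 0 0 0" --pt "0 0 -0.0028 0.0074 0 0 0" --pt "0 0 -0.004 0.011 0 0 0" --pt "0 0 -0.0053 0.0149 0 0 0" --pt "0 0 -0.0065 0.0187 0 0 0"

```text
time_s: 42.07
tcp_pos: [434.1, 215.4, 136.0]
orientation: [[-0.096, 0.995, -0.002], [0.995, 0.096, -0.001], [-0.001, -0.002, -1.0]]
ft_force: [-6.1, -2.6, 4.4]
grip_width: 25.4
```

jog_arm --pt "0 0 -0.0009 0.003 0 0 0" --pt "0 0 -0.0017 0.006 0 0 0" --pt "0 0 -0.0025 0.009 0 0 0" --pt "0 0 -0.0033 0.012 0 0 0" --pt "0 0 -0.0038 0.014 0 0 0"

```text
time_s: 42.48
tcp_pos: [430.5, 215.0, 121.9]
orientation: [[-0.096, 0.995, -0.002], [0.995, 0.096, -0.001], [-0.001, -0.002, -1.0]]
ft_force: [-5.1, -3.1, 4.0]
grip_width: 25.6
```

jog_arm --pt "0 0 0 0.001 0 0 0" --pt "0 0 0 0.002 0 0 0" --pt "0 0 0 0.003 0 0 0" --pt "0 0 0 0.003 0 0 0"

```text
time_s: 42.82
tcp_pos: [429.9, 214.9, 118.8]
orientation: [[-0.096, 0.995, -0.003], [0.995, 0.096, -0.002], [-0.001, -0.003, -1.0]]
ft_force: [-6.4, -2.2, 0.8]
grip_width: 25.2
```

Continuing until contact shows.

jog_arm --pt "0 0 0 0.001 0 0 0" --pt "0 0 0 0.002 0 0 0" --pt "0 0 0 0.002 0 0 0"

```text
time_s: 43.07
tcp_pos: [429.9, 214.9, 118.2]
orientation: [[-0.095, 0.995, -0.004], [0.995, 0.095, -0.001], [-0.001, -0.004, -1.0]]
ft_force: [-11.6, -4.8, 20.8]
grip_width: 25.4
```

jog_arm --pt "0 0 0 0.001 0 0 0" --pt "0 0 0 0.002 0 0 0" --pt "0 0 0 0.002 0 0 0"

```text
time_s: 43.32
tcp_pos: [430.0, 215.0, 117.9]
orientation: [[-0.095, 0.995, -0.004], [0.995, 0.095, -0.001], [-0.001, -0.004, -1.0]]
ft_force: [-18.6, -9.2, 41.0]
grip_width: 25.7
```

jog_arm --pt "0 0 0 -0.001 0 0 0" --pt "0 0 0 -0.0025 0 0 0" --pt "60 0 0 -0.0025 0 0 0" --pt "60 0 0 -0.0025 0 0 0" --pt "60 0 0 -0.0025 0 0 0"

```text
time_s: 43.73
tcp_pos: [432.4, 216.4, 117.7]
orientation: [[-0.096, 0.995, 0.002], [0.995, 0.096, 0.001], [0.001, 0.002, -1.0]]
ft_force: [0.4, -0.5, 0.5]
grip_width: 51.5
```

jog_arm --pt "60 0 0 -0.01 0 0 0" --pt "60 0 0 -0.03 0 0 0" --pt "60 0 0 -0.06 0 0 0" --pt "60 0 0 -0.1 0 0 0" --pt "60 0 0 -0.135 0 0 0"

```text
time_s: 44.15
tcp_pos: [431.3, 215.7, 254.6]
orientation: [[-0.096, 0.995, 0.001], [0.995, 0.096, -0.0], [-0.0, 0.001, -1.0]]
ft_force: [1.4, 1.0, 0.4]
grip_width: 51.3
```

jog_arm --pt "60 0 0 -0.02 0 0 0" --pt "60 0 0 -0.02 0 0 0" --pt "60 0 0 -0.02 0 0 0"

```text
time_s: 44.4
tcp_pos: [432.0, 216.4, 273.8]
orientation: [[-0.096, 0.995, 0.003], [0.995, 0.096, 0.002], [0.002, 0.003, -1.0]]
ft_force: [-0.3, 0.3, -0.6]
grip_width: 51.0
```

```bash
python3 - <<'E'
from m import *
a=snap('side','s17');b=snap('scene','c17')
for n,im in(('side',a),('scene',b)):
    for c,ar,m in blobs(masks(im[:,:,::-1].copy())['blue'],3000):
        q=cv2.approxPolyDP(cv2.convexHull(cv2.findContours(m,0,2)[0][0]),8,True)[:,0]
        for u in q: print(n,u,onz(P[n],*u,82.5)[:2])
cv2.imwrite('pics/c18.png',np.hstack([cv2.resize(a[110:240,190:350],(480,390)),cv2.resize(b[110:250,290:470],(320,390))])[:,:,::-1])
s=robot.read_state();print(s['tcp_pos'],s['ft_force'],s['time_s'])
E
```

```text
side [328 184] [658.6  82.9]
side [233 196] [425.8  52.4]
side [218 145] [393.5 365.6]
side [295 138] [626.7 390.3]
scene [390 132] [403.7 363.3]
scene [455 170] [630.  385.2]
scene [379 226] [661.2  76. ]
scene [313 177] [429.7  53.6]
[430.7 215.6 271.4] [-0.7 -0.4 -0.5] 44.5
```

View pics/c18.png

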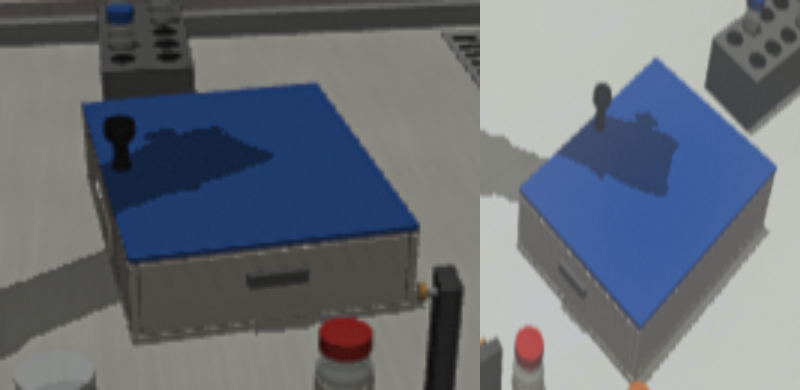

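Both views show the lid fully shut, with its front corners one pixel lower than at the start, when it was slightly ajar. The gripper is clear, so I'll hand in.

```bash
python3 -c "
from workcell import robot
print(robot.sign_off())"
```

```text
the job is handed in; nothing more can be done
None
```

I packed the box and handed the job in at about 44.5 s of the 210 s allowed. The sign-off gives no verdict, so what follows is from my own checks.

**What I did:**
- I swung the lid up by its knob to about 100°, where it leaned back by itself.
- I raised the logger 28 mm and drew it off the screw, then stood it on the box floor.
- I laid the four pink flasks flat on the floor in their own spaces.
- I regripped the knob and lowered the lid slowly until it touched, then released it.

**Last checks:**
- **Contents:** Pictures before closing show all four flasks flat and the logger standing on its own, with nothing stacked.
- **Lid:** The knob stopped going down when the lid met the box. Afterwards the lid's front edge was about one pixel lower in both camera views than at the start, when it seemed slightly ajar. I take that as fully shut.
- **Pressing force:** The wrist force reached about 45 N for a moment as I pressed the lid shut. That is within the 120 N wrist limit, and only the finger pads held the knob.
- **Other things on the bench:** I touched none of them, and they looked unmoved in the side view while I was lowering the lid.

I saw no knocked flask and no loosened grip during the run. No check failed. The one disagreement was in the first flask angles, where estimates from the cap position differed by up to about 12° between views. I used the closer wrist view for each grasp instead.

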